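# Seat the matching wrapping cores in the free taper cups

## Task

The round stand has three taper cups of different size, and somebody has left a black jar on one of them. From the sloping rack take the two wooden cores whose tapered feet match the two open cups, the one with the wider foot first: set it upright and fully home in its own cup, rock it there about 8 degrees to check that it is not wedged and let it settle upright again, and only then fetch the narrower one and do the same. The third core stays in the rack, and the jar and everything else stay where they are.

Things in the scene. Friction and masses are not known exactly. Their poses are not given: they have to be found in the camera images.
- core_narrow: Wooden core, 165 mm long, 0.15 to 0.3 kg. Foot: 60 degree cone, flat end 10 mm across, widening over 26 mm to a 40 mm collar (26 to 32 mm from the end); above 36 mm a round body 32 mm across. Balance point 65 to 85 mm from the end. Origin: centre of the foot's flat end, z along the core to its top. Starts in a rack lane with z leaning 42 degrees from vertical along the rack's x, its y along the rack's y.
- core_middle: Wooden core, 165 mm long, 0.15 to 0.3 kg. Foot: 60 degree cone, flat end 20 mm across, widening over 26 mm to a 50 mm collar (26 to 32 mm from the end); above 36 mm a round body 32 mm across. Balance point 65 to 85 mm from the end. Origin: centre of the foot's flat end, z along the core to its top. Starts in a rack lane with z leaning 42 degrees from vertical along the rack's x, its y along the rack's y.
- core_wide: Wooden core, 165 mm long, 0.15 to 0.3 kg. Foot: 60 degree cone, flat end 30 mm across, widening over 26 mm to a 60 mm collar (26 to 32 mm from the end); above 36 mm a round body 32 mm across. Balance point 65 to 85 mm from the end. Origin: centre of the foot's flat end, z along the core to its top. Starts in a rack lane with z leaning 42 degrees from vertical along the rack's x, its y along the rack's y.
- seat_narrow: Round aluminium taper cup, fixed on the stand, with a 60 degree conical bore, mouth 37 mm across, 33 mm high, wall about 4 mm, 60 mm flange. Origin: centre of its underside (12 mm above the table), z up, mouth at 33 mm. With the narrow core fully home the core's flat end is about 10 mm above this origin and its collar just above the rim.
- seat_middle: Round aluminium taper cup, fixed on the stand, with a 60 degree conical bore, mouth 47 mm across, 33 mm high, wall about 4 mm, 60 mm flange. Origin: centre of its underside (12 mm above the table), z up, mouth at 33 mm. With the middle core fully home the core's flat end is about 10 mm above this origin and its collar just above the rim.
- seat_wide: Round aluminium taper cup, fixed on the stand, with a 60 degree conical bore, mouth 57 mm across, 33 mm high, wall about 4 mm, 60 mm flange. Origin: centre of its underside (12 mm above the table), z up, mouth at 33 mm. With the wide core fully home the core's flat end is about 10 mm above this origin and its collar just above the rim.
- rack: Fixed sloping wire rack, 320 mm wide, three lanes 100 mm apart. Thin rails carry a core's body from 56 to 106 mm of its length, a plate stops its foot; above that grip it across the rack's y. Any core may be in any lane. Origin on the table under the middle core's flat end (which is 35 mm up), x horizontal from feet to leaning tops (away from the robot), y along the row. Lift cores square off the rails.
- stand: Fixed round plywood base, 244 mm across and 12 mm thick, carrying the three cups on a circle of 75 mm radius, 120 degrees apart (130 mm between centres); which cup is where varies. Origin at the centre of its underside, z up. Its yaw can be anything.
- black_jar: Loose black screw-capped jar, 70 mm across and 78 mm high, 0.28 kg, standing on the rim of one cup, centred within 3 mm (top about 123 mm above the table): that cup is not to be used. Origin at the centre of its underside, z up.
- masking_tape: Loose roll of masking tape lying flat, 100 mm across, 25 mm high; a bystander. Origin at the centre of its underside.
- nail_brush: Loose nail brush, 30 x 86 x 55 mm, a bystander. Origin at the centre of its underside.

How it is judged:
By the outcome, as a careful person would: the job done as asked, in the order asked, and still so for the second after the job is handed in, with the robot touching nothing.
It also fails if it takes over 72 s, if anything falls off the work surface, if the arm or the gripper's body presses on something with over 40 N, if the wrist force passes 120 N, or if a joint passes its speed limit or range.

## Robot

A 6-joint arm with a two-finger parallel gripper is mounted at the origin on a cart in front of the work surface, level with it; the furniture and walls round the work are solid. World frame = base frame: x ahead of the robot, y to its left, z up, the work surface at z = 0. Lengths are in mm, angles in degrees, forces in N, time in s.
With the tool pointing down it reaches from about 425 to 950 mm from the base axis. Payload 14.7 kg.
Tool frame: the origin (TCP) lies between the finger pads; the fingertips stand r.tip_extent ahead of it and the grasp point (between the pads) lies 8 mm behind it (r.tip_extent is the distance from the TCP to the fingertips, in mm); z points along the fingers, x is the direction in which the jaws open and shut, and the axes are right-handed (so a half turn about z gives the same grasp; the last joint's range is limited). The gripper opens to 85 mm and grips with 20 to 120 N. Pads are 22 mm wide; open, the fingers measure 114 mm over their backs; the gripper's body (76 mm by 85 mm) begins 54 mm behind the grasp point. The pads swing forward as they close: fully open they stand 13 mm farther back than shut.
Start: joints at [64.251, 27.513, 91.461, -0, 61.026, -2.67], TCP at [254.773, 597.982, 222.297] pointing down, gripper open.
Joint ranges: [-157.49, 157.49], [-46.99, 117.5], [13.45, 153.17], [-89.5, 269.5], [5.16, 153.95], [-167.48, 167.48]. Speed limits (degrees/s): [108.29, 108.29, 136.94, 172.46, 172.46, 172.46].

## Interface

Orientations are given as a 3x3 rotation matrix whose columns are the frame's x, y, z axes.
In Python, from bench import r gives the robot as it stands.
- The arm moves only by the tool arm_command, never from a script. Its argument "plan" is a list of rows, each an object with "grip": the opening in per cent of the stroke, from 0 (shut) to 100 (fully open); "offset": the shift along the tool's x, y, z in cm, a list of three; "rotation": the turn, a rotation vector about the tool's x, y, z in rad, a list of three. A call has 1 to 8 rows; each row shifts and turns the commanded pose from where the row before left it, along the tool's axes as they then stand; what a row does not reach is not made up. A row lasts 1/10 s, in which the tool goes at most 50 mm and 8.59 degrees, less where a joint would pass 70% of its speed; a pose out of reach is approached as far as the arm can. A call with a gripper value outside its range is refused whole. The fingers move at their own pace and stop on an object; "newtons" is the grip in N (left out, the last holds). Time passes only in rows, so rows that do not move let the fingers close. It gives the time, the measured TCP pose, the force and the opening at its end, in the units of the state.
- r.get_state(): the state, without advancing time (a new reading comes with each control period).
- r.grab_frame(name): name is "side" or "top"; returns the picture (420x560x3 uint8, red, green, blue); there is no depth.
- r.camera_model(name): a dict with "fovy" (degrees; the focal length in pixels is half the picture's height over the tangent of half this angle, whatever the lens; pixels are square), "cx", "cy" (the principal point, pixels), "distortion" ([k1, k2, p1, p2, k3] as OpenCV has them; the pictures are not rectified), "world_to_cam" (4x4, takes a point from world to camera coordinates). Camera axes: x right, y down, z forward; pixel columns grow to the right and rows downward; lengths in mm; the calibration is good to about 2 mm. A picture is of the moment at which its call begins. camera_model takes no time and is no camera call.
- r.sign_off(): hands the job in, once; it reports no verdict.
The state is a dict: "time_s": time; "joints": joint angles; "qd": joint speeds; "effort": joint torques, N m; "eef_pos": TCP position; "tcp_rot": TCP orientation; "wrist_force": force on the tool from outside, world axes, zero at the start; "torque": the same for the moment, N m; "width": opening from 0.0 (shut) to 1.0 (fully open).
Only numpy, scipy, OpenCV 4.12 (cv2) and the standard library are available. Lean on these libraries where they do the work, as an engineer would, in place of code of your own. Each camera call takes 0.05 s, during which the arm holds its last target.

## Working session

There is one attempt and no reset: what is moved stays moved. The work goes in short steps, Python scripts to look and compute and a tool call to move; the robot and the scene stay as the last step left them, time stands still between calls to the robot, and variables do not carry over. Pictures are saved under pics/ and viewed, and the job is handed in when it is done.

Besides the shell and the picture viewer there is one more tool, called after ">>>" as name(argument=value, ...), one argument or row to a line, values as JSON. arm_command: Moves the arm, as the interface text tells. Its arguments: {"type":"object","properties":{"plan":{"type":"array","items":{"type":"object","properties":{"grip":{"type":"number"},"offset":{"type":"array","items":{"type":"number"}},"rotation":{"type":"array","items":{"type":"number"}}}}},"newtons":{"type":"number"}},"required":["plan"]}

```bash
ls; mkdir -p pics
python3 - <<'E'
from bench import r
import cv2
print(r.get_state(), r.tip_extent)
for n in ("side","top"):
    print(n,r.camera_model(n))
    cv2.imwrite(f"pics/{n}0.png", r.grab_frame(n)[:,:,::-1])
E
```

```text
pics
{'time_s': 0.0, 'joints': array([ 6.42519695e+01,  2.75508330e+01,  9.14938952e+01,  2.44905453e-03,
        6.10237064e+01, -2.66989200e+00]), 'qd': array([-0.06651029,  0.0154516 , -0.00134948,  0.04297089, -0.06287467,
       -0.0054902 ]), 'effort': array([-2.75454659e-03, -9.50675797e+01, -4.30189526e+01, -4.90951152e-04,
        1.22678478e-02, -6.26144606e-05]), 'eef_pos': array([254.57927917, 597.62569629, 221.66036278]), 'tcp_rot': array([[ 3.92004866e-01,  9.19962977e-01, -5.52548402e-04],
       [ 9.19962372e-01, -3.92005245e-01, -1.05957437e-03],
       [-1.19137106e-03, -9.29654312e-05, -9.99999286e-01]]), 'wrist_force': array([-1.09233881, -0.87464062,  0.57687966]), 'torque': array([-0.00587469,  0.06569598, -0.01503312]), 'width': 0.9971996972844273} 11.0
side {'fovy': 46.60472668278296, 'cx': 283.8321597972633, 'cy': 208.24081471096883, 'distortion': array([-0.05572235,  0.        ,  0.        ,  0.        ,  0.        ]), 'world_to_cam': array([[-9.99799809e-01, -1.49539481e-02,  1.32936864e-02,
         5.48260407e+02],
       [-1.93251681e-02,  5.49545900e-01, -8.35239990e-01,
         1.16028297e+02],
       [ 5.18464463e-03, -8.35329685e-01, -5.49724874e-01,
         1.10664633e+03],
       [ 0.00000000e+00,  0.00000000e+00,  0.00000000e+00,
         1.00000000e+00]])}
top {'fovy': 45.04817512199233, 'cx': 282.2491376787065, 'cy': 215.319768988829, 'distortion': array([0.01595869, 0.        , 0.        , 0.        , 0.        ]), 'world_to_cam': array([[-2.15388463e-02, -9.99766656e-01,  1.64644836e-03,
        -4.45711192e+01],
       [-9.94153210e-01,  2.12435635e-02, -1.05868338e-01,
         5.52692081e+02],
       [ 1.05808658e-01, -3.91710380e-03, -9.94378793e-01,
         1.21349241e+03],
       [ 0.00000000e+00,  0.00000000e+00,  0.00000000e+00,
         1.00000000e+00]])}
```

View pics/side0.png

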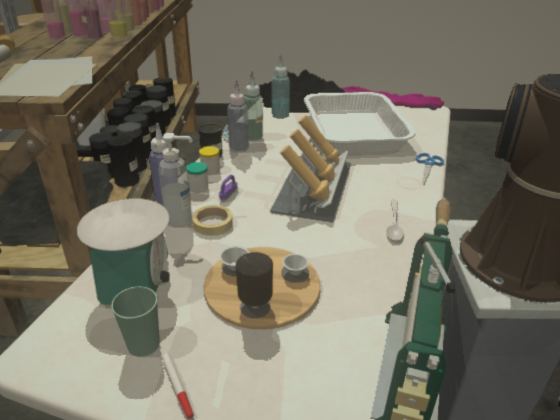

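View pics/top0.png

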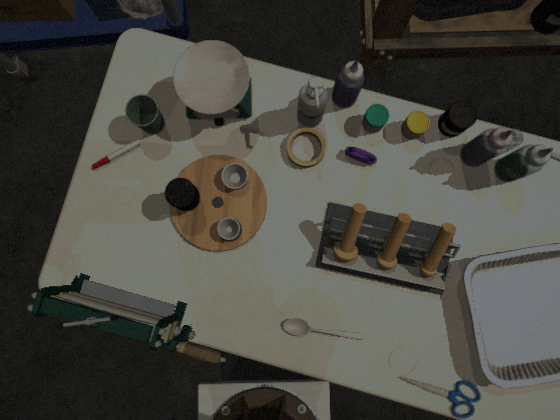

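Run:
```python
import cv2,numpy as np
a=cv2.imread("pics/top0.png");b=cv2.imread("pics/side0.png")
def crop(im,x,y,w,h,s,g=1.0):
    c=cv2.resize(im[y:y+h,x:x+w],None,fx=s,fy=s,interpolation=cv2.INTER_CUBIC)
    return (255*(c/255.)**g).astype(np.uint8)
cv2.imwrite("pics/c1.png",crop(a,160,145,115,110,5,.5))
cv2.imwrite("pics/c2.png",crop(a,310,195,160,105,5,.5))
cv2.imwrite("pics/c3.png",crop(b,195,235,135,90,5,.7))
cv2.imwrite("pics/c4.png",crop(b,265,105,100,115,5,.7))
```

```text
(no output)
```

View pics/c1.png

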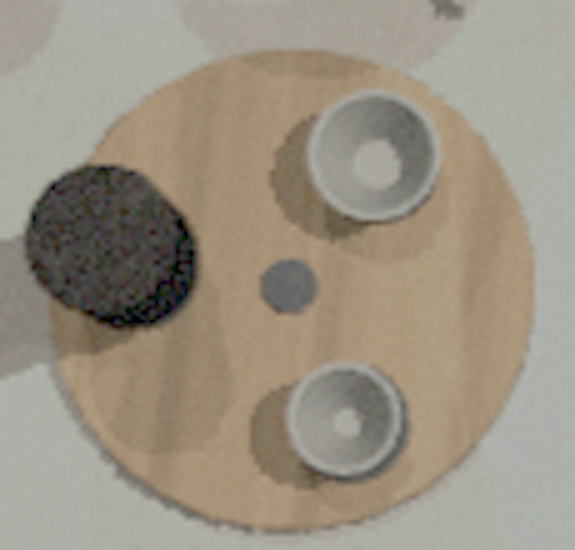

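View pics/c2.png

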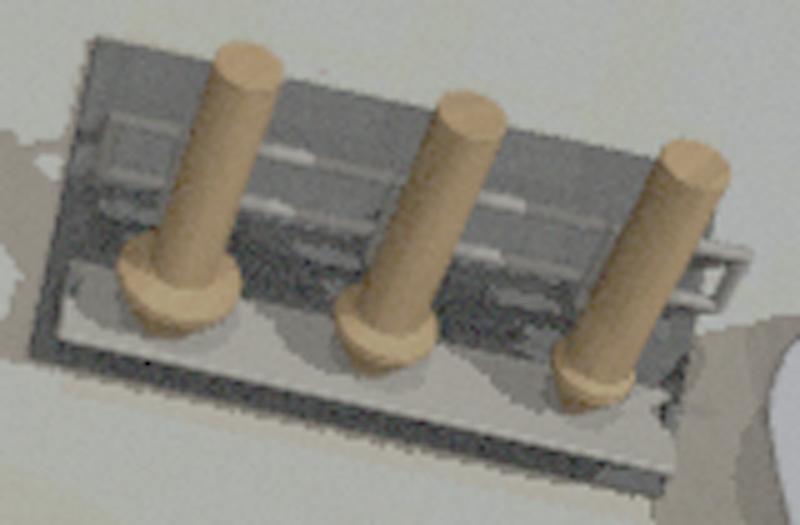

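View pics/c3.png

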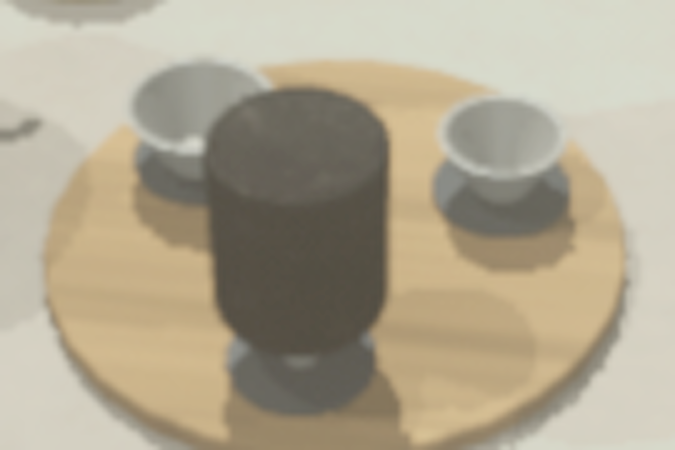

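View pics/c4.png

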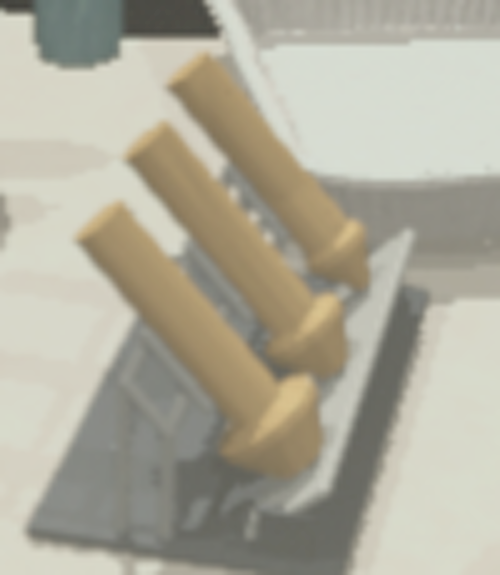

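```bash
cat > h.py <<'E'
import cv2,numpy as np
from bench import r
CM={n:r.camera_model(n) for n in("side","top")}
def proj(n,P):
    c=CM[n];f=210/np.tan(np.radians(c["fovy"])/2)
    K=np.array([[f,0,c["cx"]],[0,f,c["cy"]],[0,0,1.]])
    W=c["world_to_cam"]
    p,_=cv2.projectPoints(np.asarray(P,float).reshape(-1,1,3),cv2.Rodrigues(W[:3,:3])[0],W[:3,3],K,c["distortion"])
    return p.reshape(-1,2)
T=np.linspace(0,2*np.pi,49)[:-1]
def ring(rad,z): return np.c_[rad*np.cos(T),rad*np.sin(T),0*T+z]
def core_sil(n,R,p,foot,S=4):
    """hulls of core parts, upscaled mask"""
    m=np.zeros((420*S,560*S),np.uint8)
    for parts in ([ring(foot/2,0),ring(foot/2+15,26)],[ring(foot/2+15,26),ring(foot/2+15,32)],[ring(foot/2+15,32),ring(16,36)],[ring(16,36),ring(16,165)]):
        q=proj(n,np.vstack(parts)@R.T+p)
        h=cv2.convexHull(((q+.5)*S).astype(np.int32)); cv2.fillConvexPoly(m,h,255)
    return cv2.resize(m,(560,420),interpolation=cv2.INTER_AREA)/255.
def Rz(d):
    a=np.radians(d);c,s=np.cos(a),np.sin(a);return np.array([[c,-s,0],[s,c,0],[0,0,1.]])
def Ry(d):
    a=np.radians(d);c,s=np.cos(a),np.sin(a);return np.array([[c,0,s],[0,1,0],[-s,0,c]])
def Rx(d):
    a=np.radians(d);c,s=np.cos(a),np.sin(a);return np.array([[1,0,0],[0,c,-s],[0,s,c]])
def tri(us,ut):
    from scipy.optimize import least_squares
    f=lambda P:np.r_[proj("side",P)[0]-us,proj("top",P)[0]-ut]
    s=least_squares(f,[500,0,50]);return s.x,s.fun
E
cat > m.py <<'E'
from h import *
from scipy.optimize import minimize,least_squares
ims={n:cv2.imread(f"pics/{n}0.png") for n in("side","top")}
def c(x,y,u,v,s=5): return np.array([x+(u+.5)/s-.5,y+(v+.5)/s-.5])
for nm,t,s in(("wide",(248,67),(102,222)),("mid",(471,117),(147,141)),("nar",(695,167),(191,70))):
    print(nm,tri(c(265,105,*s),c(310,195,*t)))
print("midcup",tri(c(195,235,502,138),c(160,145,346,420)))
# masks
mk={}
for n in ims:
    hsv=cv2.cvtColor(ims[n],cv2.COLOR_BGR2HSV)
    m=((hsv[...,0]>8)&(hsv[...,0]<22)&(hsv[...,1]>85)).astype(float)
    roi=np.zeros_like(m)
    if n=="top": roi[190:285,320:470]=1
    else: roi[110:205,272:345]=1
    mk[n]=m*roi
    cv2.imwrite(f"pics/mask_{n}.png",mk[n]*255)
def rack(p):
    x,y,yaw,z=p;R=Rz(yaw)@Ry(42)
    return [(R,np.array([x,y,z])+Rz(yaw)@[0,l,0],ft) for l,ft in((100,30),(0,20),(-100,10))]
def cost(p,ns=("side","top"),out=False):
    e=0
    for n in ns:
        s=np.max([core_sil(n,*a) for a in rack(p)],0)
        e+=np.abs(s-mk[n]).sum()
        if out: 
            o=ims[n].copy(); 
            cs,_=cv2.findContours((s>.5).astype(np.uint8),cv2.RETR_EXTERNAL,cv2.CHAIN_APPROX_NONE)
            cv2.drawContours(o,cs,-1,(0,0,255),1)
            y,x=np.argwhere(mk[n]).min(0)-8;Y,X=np.argwhere(mk[n]).max(0)+8
            cv2.imwrite(f"pics/ov_{n}.png",cv2.resize(o[y:Y,x:X],None,fx=4,fy=4,interpolation=cv2.INTER_NEAREST))
    return e
p0=[480,-200,-13,35]
tw=tri(c(265,105,102,222),c(310,195,248,67))[0];tm=tri(c(265,105,147,141),c(310,195,471,117))[0];tn=tri(c(265,105,191,70),c(310,195,695,167))[0]
d=tw-tn;yaw=np.degrees(np.arctan2(-d[0],d[1]))
p0=np.r_[(tm-Rz(yaw)@Ry(42)@[0,0,165])[:2],yaw,35];print(p0)
for ns in(("side","top"),("top",),("side",)):
    S=np.array([p0+np.eye(4)[i]*v for i,v in enumerate((6,6,3,6))]+[p0])
    s=minimize(cost,p0,args=(ns,),method="Nelder-Mead",options=dict(initial_simplex=S,xatol=.1,fatol=1,maxiter=250))
    print(ns,s.x,s.fun)
    if len(ns)==2: cost(s.x,out=True);print([mk[n].sum() for n in mk])
E
python3 m.py
```

```text
wide (array([ 550.93953873, -226.29715469,  154.0164824 ]), array([-0.01898625, -0.00298615, -0.00060402,  0.01703405]))
mid (array([ 527.31788309, -323.80310231,  153.79995634]), array([ 0.33255232,  0.04989571,  0.01229996, -0.27844551]))
nar (array([ 502.72181212, -421.04549255,  153.78581759]), array([ 0.11521892,  0.01647247,  0.00475701, -0.09035536]))
midcup (array([522.83651773,  73.88197491,  39.1430332 ]), array([ 0.67574319,  0.08889946,  0.05291642, -0.78389462]))
[ 420.14729857 -297.26874519  -13.90620566   35.        ]
('side', 'top') [ 420.74557747 -298.04895004  -13.66179446   33.35473134] 480.7019607843137
[np.float64(2048.0), np.float64(2709.0)]
('top',) [ 420.35726244 -297.75299508  -13.80533186   32.86494575] 154.19607843137254
('side',) [ 421.90780586 -298.52013152  -13.64881376   33.61916868] 317.7607843137255[ WARN:0@0.808] global loadsave.cpp:1063 imwrite_ Unsupported depth image for selected encoder is fallbacked to CV_8U.
```

View pics/ov_side.png

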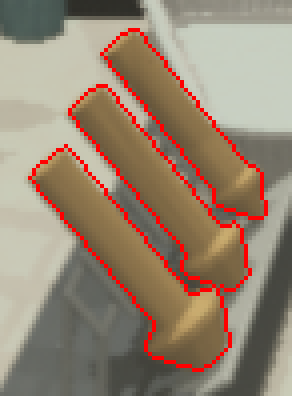

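View pics/ov_top.png

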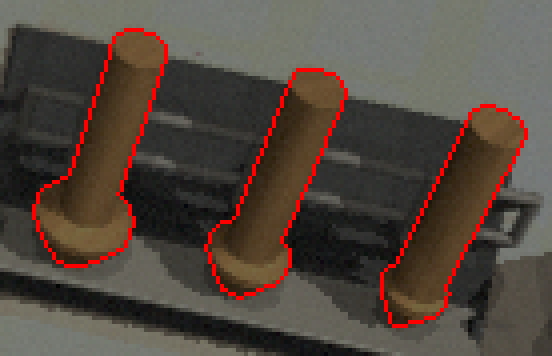

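```bash
cat > s.py <<'E'
from h import *
from scipy.optimize import least_squares,minimize
ims={n:cv2.imread(f"pics/{n}0.png") for n in("side","top")}
# disc mask fit + rim edges, optimise by gradient energy along projected circles
G={}
for n in ims:
    g=cv2.cvtColor(ims[n],cv2.COLOR_BGR2GRAY).astype(np.float32); g=cv2.GaussianBlur(g,(0,0),.8)
    gx=cv2.Sobel(g,cv2.CV_32F,1,0);gy=cv2.Sobel(g,cv2.CV_32F,0,1);G[n]=np.hypot(gx,gy)/(g.mean())
def samp(n,q): return cv2.remap(G[n],q[:,0].astype(np.float32).reshape(-1,1),q[:,1].astype(np.float32).reshape(-1,1),cv2.INTER_LINEAR).ravel()
def circ(c,rad): return ring(rad,0)+c
# per-cup rim: outer circle fit
def fit(c0,r0,ns,free_r=True):
    def e(p): return -sum(samp(n,proj(n,circ(p[:3],p[3]))).mean() for n in ns)
    best=None
    for dz in(0,-3,3):
        p0=np.r_[c0,r0]+[0,0,dz,0]
        S=np.array([p0]+[p0+np.eye(4)[i]*v for i,v in enumerate((4,4,3,2))])
        s=minimize(e,p0,method="Nelder-Mead",options=dict(initial_simplex=S,xatol=.05,fatol=1e-4,maxiter=600))
        if best is None or s.fun<best.fun:best=s
    return best.x,best.fun
print("mid",fit([523,74,43],27,("side","top")))
print("mid",fit([523,74,43],26,("side","top")))
print("wide",fit([648,60,43],32.5,("side","top")))
print("disc",fit([590,95,12],122,("side","top")))
E
python3 s.py
```

```text
mid (array([521.1155242 ,  77.53246316,  41.78358888,  25.58317685]), np.float64(-2.491276264190674))
mid (array([521.05795684,  77.58497497,  41.57656375,  25.58291481]), np.float64(-2.491020679473877))
wide (array([649.85652961,  61.11919496,  43.12854184,  30.54111736]), np.float64(-2.5406994819641113))
disc (array([590.72167155, 106.2988987 ,   2.78389646, 124.65256554]), np.float64(-2.024048089981079))
```

```bash
cat >> h.py <<'E'
from scipy.spatial.transform import Rotation as Ro
yaw=-13.7
Rk=Rz(yaw)
AX=Rk@Ry(42)@[0,0,1.]; NRM=Rk@Ry(42)@[-1.,0,0]
XJ=Rk@[0,1.,0]
Rrack=np.c_[XJ,np.cross(-AX,XJ),-AX]
Rdown=np.c_[XJ,np.cross([0,0,-1.],XJ),[0,0,-1.]]
FOOT={"wide":np.array([420.7,-298,35])+100*XJ,"mid":np.array([420.7,-298,35])}
CUP={"wide":np.array([649.9,61.1,22]),"mid":np.array([521.1,77.5,22])}
def st(): 
    s=r.get_state();return s,np.array(s["eef_pos"]),np.array(s["tcp_rot"])
def tr(target,mm=50,p=None,R=None):
    "translation rows in tool frame cm"
    s,p0,R0=st(); p=p0 if p is None else p; R=R0 if R is None else R
    d=R.T@(np.asarray(target)-p)/10; n=int(np.ceil(np.linalg.norm(d)*10/mm-1e-6))
    print("translate: total cm",d.round(2),"rows",n,"each",(d/n).round(3) if n else None)
def ro(Rt,deg=8.5,R=None):
    R=st()[2] if R is None else R
    v=Ro.from_matrix(R.T@Rt).as_rotvec();n=int(np.ceil(np.degrees(np.linalg.norm(v))/deg))
    print("rotate: total rad",v.round(4),"rows",n,"each",(v/n).round(4) if n else None)
def show():
    s,p,R=st();print("t",round(s["time_s"],2),"p",p.round(1),"F",np.round(s["wrist_force"],1),"w",round(s["width"],3),"j",np.round(s["joints"],1));print("z",R[:,2].round(3),"x",R[:,0].round(3))
# TCP target: grasp point 8 behind TCP -> tcp at s_grasp-8 along core
def tcp_on(foot,ax,s): return foot+ax*(s-8)
E
python3 - <<'E'
from h import *
pre=tcp_on(FOOT["wide"],AX,135)+AX*110;print(pre,AX,XJ,NRM)
tr(pre+[0,0,60])
ro(Rrack)
E
```

```text
[ 598.45591528 -238.40381759  211.12532364] [ 0.65009325 -0.15847565  0.74314483] [0.23683815 0.97154912 0.        ] [-0.7220017   0.17600504  0.66913061]
translate: total cm [-63.44  64.41  -4.87] rows 19 each [-3.339  3.39  -0.256]
rotate: total rad [ 0.7312 -0.059  -0.1567] rows 6 each [ 0.1219 -0.0098 -0.0261]
```

>>> arm_command(
  plan=[
    {"grip":100,"offset":[-3.34,3.39,-0.4],"rotation":[0,0,0]},
    {"grip":100,"offset":[-3.34,3.39,-0.4],"rotation":[0,0,0]},
    {"grip":100,"offset":[-3.34,3.39,-0.4],"rotation":[0,0,0]},
    {"grip":100,"offset":[-3.34,3.39,-0.4],"rotation":[0,0,0]},
    {"grip":100,"offset":[-3.34,3.39,-0.4],"rotation":[0,0,0]},
    {"grip":100,"offset":[-3.34,3.39,-0.4],"rotation":[0,0,0]},
    {"grip":100,"offset":[-3.34,3.39,-0.4],"rotation":[0,0,0]},
    {"grip":100,"offset":[-3.34,3.39,-0.4],"rotation":[0,0,0]},
  ],
)

```text
time_s: 0.9
eef_pos: [399.7, 244.0, 254.4]
tcp_rot: [[0.392, 0.92, -0.0], [0.92, -0.392, -0.0], [-0.0, -0.0, -1.0]]
wrist_force: [0.1, 1.2, -0.2]
width: 1.005
```

>>> arm_command(
  plan=[
    {"grip":100,"offset":[-3.34,3.39,-0.3],"rotation":[0,0,0]},
    {"grip":100,"offset":[-3.34,3.39,-0.3],"rotation":[0,0,0]},
    {"grip":100,"offset":[-3.34,3.39,-0.3],"rotation":[0,0,0]},
    {"grip":100,"offset":[-3.34,3.39,-0.3],"rotation":[0,0,0]},
    {"grip":100,"offset":[-3.34,3.39,-0.3],"rotation":[0,0,0]},
    {"grip":100,"offset":[-3.34,3.39,-0.3],"rotation":[0,0,0]},
    {"grip":100,"offset":[-3.34,3.39,0],"rotation":[0,0,0]},
    {"grip":100,"offset":[-3.34,3.39,0],"rotation":[0,0,0]},
  ],
)

```text
time_s: 1.7
eef_pos: [544.6, -108.4, 272.3]
tcp_rot: [[0.392, 0.92, -0.0], [0.92, -0.392, 0.0], [0.0, -0.0, -1.0]]
wrist_force: [1.8, 1.3, 0.3]
width: 0.998
```

Run:
```python
from h import *
show()
pre=tcp_on(FOOT["wide"],AX,135)+AX*110
tr(pre+[0,0,60]);ro(Rrack)
```

```text
t 1.7 p [ 544.6 -108.4  272.3] F [1.8 1.3 0.3] w 0.998 j [-14.4  17.1 100.6   0.   62.4 -81.3]
z [-0.  0. -1.] x [0.392 0.92  0.   ]
translate: total cm [-9.85 10.06  0.11] rows 3 each [-3.283  3.353  0.037]
rotate: total rad [ 0.7313 -0.0601 -0.1566] rows 6 each [ 0.1219 -0.01   -0.0261]
```

Tracking is exact. Next: the rest of the translation and the tilt.

>>> arm_command(
  plan=[
    {"grip":100,"offset":[-3.28,3.35,0],"rotation":[0,0,0]},
    {"grip":100,"offset":[-3.28,3.35,0],"rotation":[0,0,0]},
    {"grip":100,"offset":[-3.28,3.35,0],"rotation":[0,0,0]},
    {"grip":100,"offset":[0,0,0],"rotation":[0.122,-0.01,-0.026]},
    {"grip":100,"offset":[0,0,0],"rotation":[0.122,-0.01,-0.026]},
    {"grip":100,"offset":[0,0,0],"rotation":[0.122,-0.01,-0.026]},
    {"grip":100,"offset":[0,0,0],"rotation":[0.122,-0.01,-0.026]},
  ],
)

```text
time_s: 2.4
eef_pos: [598.2, -236.5, 272.7]
tcp_rot: [[0.289, 0.841, -0.457], [0.957, -0.26, 0.125], [-0.013, -0.474, -0.881]]
wrist_force: [0.1, 0.0, -0.0]
width: 1.001
```

>>> arm_command(
  plan=[
    {"grip":100,"offset":[0,0,0],"rotation":[0.122,-0.01,-0.026]},
    {"grip":100,"offset":[0,0,0],"rotation":[0.122,-0.01,-0.026]},
    {"grip":100,"offset":[0,0,0],"rotation":[0,0,0]},
  ],
)

```text
time_s: 2.7
eef_pos: [598.0, -235.5, 266.4]
tcp_rot: [[0.236, 0.714, -0.659], [0.972, -0.172, 0.161], [0.002, -0.678, -0.735]]
wrist_force: [0.4, 0.4, -1.8]
width: 1.0
```

Run:
```python
from h import *
show()
pre=tcp_on(FOOT["wide"],AX,135)+AX*110
tr(pre);ro(Rrack)
for n in("side","top"): cv2.imwrite(f"pics/{n}1.png", r.grab_frame(n)[:,:,::-1])
```

```text
t 2.7 p [ 598.  -235.5  266.4] F [ 0.4  0.4 -1.8] w 1.0 j [-21.2  52.5  51.   -5.8 118.9 -98.4]
z [-0.659  0.161 -0.735] x [0.236 0.972 0.002]
translate: total cm [-0.28  3.83  3.98] rows 2 each [-0.138  1.914  1.991]
rotate: total rad [-0.0127 -0.0004  0.0019] rows 1 each [-0.0127 -0.0004  0.0019]
```

View pics/top1.png

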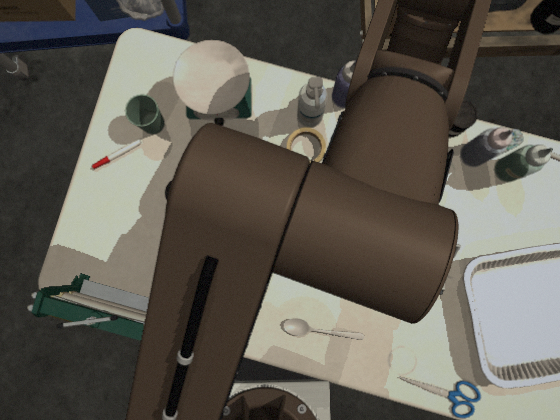

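View pics/side1.png

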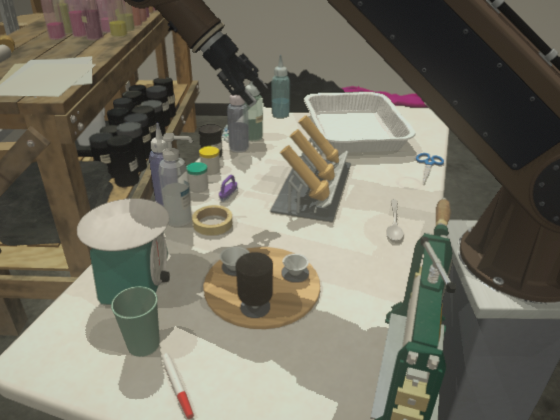

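Run:
```python
from h import *
for nm,s,t in(("pump tip",(188,137),(317,82)),("purple tip",(158,127),(354,66)),("grey tip",(236,85),(516,132)),("green tip",(252,75),(545,151)),("blackjar",(211,130),(459,115))): print(nm,*[x.round(1) for x in tri(s,t)])
s,p,R=st()
for d in(0,100,200,300,400): print(d,(p-R[:,2]*d).round(),proj("side",p-R[:,2]*d).round(),proj("top",p-R[:,2]*d).round())
```

```text
pump tip [ 791.8 -136.5  230.7] [-9.5 -2.6  0.9  9.1]
purple tip [ 856.1 -217.3  210.8] [ 1.5  0.4 -0.2 -1.4]
grey tip [ 703.2 -561.5  199.5] [ 0.3  0.1 -0.  -0.2]
green tip [ 657.2 -612.3  214.6] [ 0.6  0.1 -0.  -0.4]
blackjar [ 777.1 -483.4   85.7] [-0.2 -0.   0.   0.1]
0 [ 598. -236.  270.] [[266. 103.]] [[372. 177.]]
100 [ 663. -252.  345.] [[238.  70.]] [[386. 135.]]
200 [ 728. -268.  419.] [[209.  35.]] [[403.  87.]]
300 [ 794. -284.  493.] [[179.  -1.]] [[422.  30.]]
400 [ 859. -300.  567.] [[148. -37.]] [[445. -37.]]
```

Run:
```python
from h import *
show()
pre=tcp_on(FOOT["wide"],AX,135)+AX*100
tr(pre);ro(Rrack)
```

```text
t 2.8 p [ 598.4 -236.1  270.3] F [0.4 0.  0.6] w 0.999 j [-21.3  51.9  51.2  -5.7 118.6 -98.4]
z [-0.65   0.159 -0.743] x [0.237 0.971 0.   ]
translate: total cm [-0.22  4.01  5.36] rows 2 each [-0.109  2.005  2.679]
rotate: total rad [-0.0006 -0.0004 -0.0004] rows 1 each [-0.0006 -0.0004 -0.0004]
```

>>> arm_command(
  plan=[
    {"grip":100,"offset":[-0.11,2.0,2.68],"rotation":[0,0,0]},
    {"grip":100,"offset":[-0.11,2.0,2.68],"rotation":[0,0,0]},
    {"grip":100,"offset":[0,0,0],"rotation":[0,0,0]},
    {"grip":100,"offset":[0,0,0],"rotation":[0,0,0]},
  ],
)

```text
time_s: 3.2
eef_pos: [591.7, -237.0, 208.1]
tcp_rot: [[0.238, 0.723, -0.648], [0.971, -0.177, 0.158], [-0.0, -0.667, -0.745]]
wrist_force: [0.2, 0.7, 0.6]
width: 0.999
```

Run:
```python
from h import *
show()
tr(tcp_on(FOOT["wide"],AX,135))
im=r.grab_frame("side")[:,:,::-1].copy()
cv2.imwrite("pics/side2.png",cv2.resize(im[60:220,190:400],None,fx=3.5,fy=3.5))
```

```text
t 3.2 p [ 591.7 -237.   208.1] F [0.2 0.7 0.6] w 0.999 j [-21.5  53.6  56.   -5.6 111.9 -97.8]
z [-0.648  0.158 -0.745] x [ 0.238  0.971 -0.   ]
translate: total cm [ 0.03  0.29 10.31] rows 3 each [0.009 0.097 3.438]
```

View pics/side2.png

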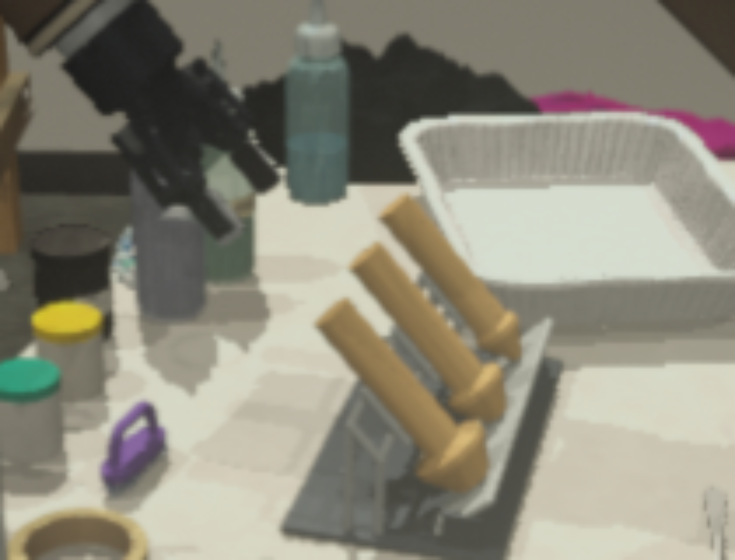

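>>> arm_command(
  plan=[
    {"grip":100,"offset":[0,0.07,2.58],"rotation":[0,0,0]},
    {"grip":100,"offset":[0,0.07,2.58],"rotation":[0,0,0]},
    {"grip":100,"offset":[0,0.07,2.58],"rotation":[0,0,0]},
    {"grip":100,"offset":[0,0.07,2.58],"rotation":[0,0,0]},
    {"grip":100,"offset":[0,0,0],"rotation":[0,0,0]},
    {"grip":100,"offset":[0,0,0],"rotation":[0,0,0]},
  ],
)

```text
time_s: 3.85
eef_pos: [527.7, -221.4, 129.3]
tcp_rot: [[0.237, 0.723, -0.648], [0.971, -0.177, 0.158], [-0.001, -0.667, -0.745]]
wrist_force: [0.3, -0.1, 0.3]
width: 1.002
```

Run:
```python
from h import *
show()
tr(tcp_on(FOOT["wide"],AX,135))
im=r.grab_frame("side")[:,:,::-1].copy()
cv2.imwrite("pics/side3.png",cv2.resize(im[60:220,190:400],None,fx=3.5,fy=3.5))
```

```text
t 3.85 p [ 527.7 -221.4  129.3] F [ 0.3 -0.1  0.3] w 1.002 j [-22.1  52.   71.5  -5.6  98.1 -97. ]
z [-0.648  0.158 -0.745] x [ 0.237  0.971 -0.001]
translate: total cm [ 0.03 -0.07  0.05] rows 1 each [ 0.027 -0.073  0.05 ]
```

View pics/side3.png

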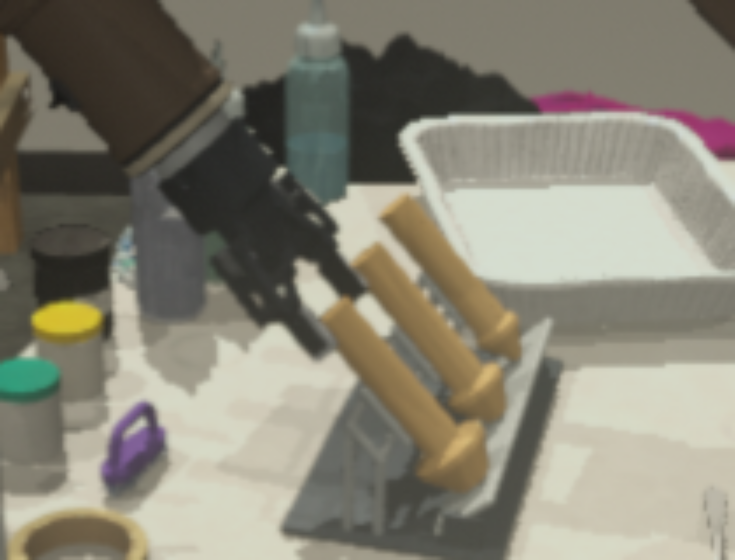

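Run:
```python
from h import *
s,p,R=st()
f=lambda P:((proj("side",P)-[190,60]+.5)*3.5).round()
for s_ in(165,130,116): print(s_,f(FOOT["wide"]+AX*s_))
for d in(-60,-30,-8,0,11): print(d,f(p+R[:,2]*d),f(p+R[:,2]*d+R[:,0]*42),f(p+R[:,2]*d-R[:,0]*42))
im=r.grab_frame("side")[:,:,::-1].copy()
cv2.imwrite("pics/side4.png",cv2.resize(im[110:180,240:320],None,fx=9,fy=8,interpolation=cv2.INTER_CUBIC))
im=r.grab_frame("top")[:,:,::-1].copy()
cv2.imwrite("pics/top4.png",im)
```

```text
165 [[333. 308.]]
130 [[364. 345.]]
116 [[377. 360.]]
-60 [[312. 284.]] [[296. 310.]] [[327. 260.]]
-30 [[339. 316.]] [[324. 343.]] [[353. 292.]]
-8 [[358. 340.]] [[344. 366.]] [[372. 314.]]
0 [[365. 348.]] [[351. 375.]] [[379. 322.]]
11 [[375. 359.]] [[361. 387.]] [[388. 334.]]
```

View pics/side4.png

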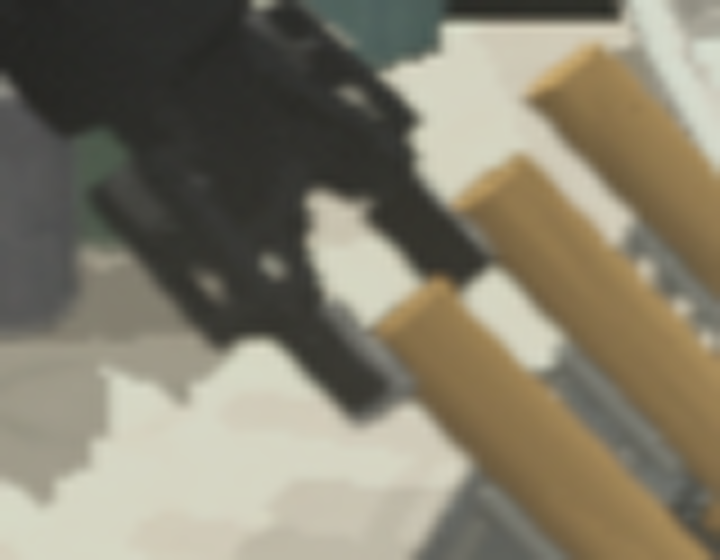

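View pics/top4.png

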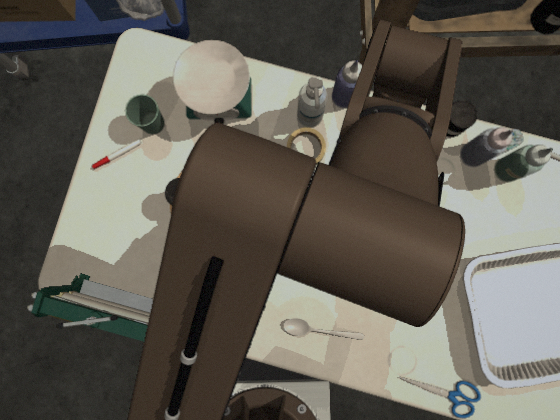

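>>> arm_command(
  plan=[
    {"grip":100,"offset":[0,-0.07,1.0],"rotation":[0,0,0]},
    {"grip":100,"offset":[0,0,0],"rotation":[0,0,0]},
    {"grip":100,"offset":[0,0,0],"rotation":[0,0,0]},
  ],
)

```text
time_s: 4.3
eef_pos: [519.3, -219.2, 120.2]
tcp_rot: [[0.237, 0.721, -0.651], [0.971, -0.176, 0.159], [0.0, -0.67, -0.742]]
wrist_force: [0.3, 0.2, 0.1]
width: 1.003
```

```bash
cat >> h.py <<'E'
def zoom(name,n="side",x=240,y=110,w=80,h=70,s=8,marks=()):
    im=r.grab_frame(n)[:,:,::-1].copy()
    c=cv2.resize(im[y:y+h,x:x+w],None,fx=s,fy=s,interpolation=cv2.INTER_CUBIC)
    for P,col in marks:
        for q in proj(n,P): cv2.circle(c,tuple(int(v) for v in (q-[x,y]+.5)*s),3,col,-1)
    cv2.imwrite(f"pics/{name}.png",c)
E
python3 - <<'E'
from h import *
show()
s,p,R=st()
m=[(p+R[:,2]*d+R[:,0]*o,(0,0,255)) for d in(-60,-40,-20,0,11) for o in(42,-42)]+[(FOOT["wide"]+AX*q,(255,0,0)) for q in(106,116,135,165)]
zoom("s5",marks=m)
E
```

```text
t 4.3 p [ 519.3 -219.2  120.2] F [0.3 0.2 0.1] w 1.003 j [-22.2  52.   73.1  -5.7  96.7 -97. ]
z [-0.651  0.159 -0.742] x [0.237 0.971 0.   ]
```

View pics/s5.png

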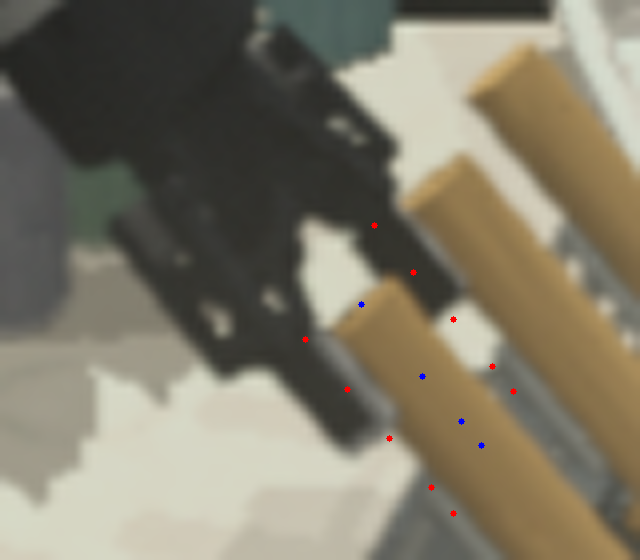

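>>> arm_command(
  plan=[
    {"grip":60,"offset":[0,0,0],"rotation":[0,0,0]},
    {"grip":45,"offset":[0,0,0],"rotation":[0,0,0]},
    {"grip":30,"offset":[0,0,0],"rotation":[0,0,0]},
    {"grip":20,"offset":[0,0,0],"rotation":[0,0,0]},
    {"grip":20,"offset":[0,0,0],"rotation":[0,0,0]},
    {"grip":20,"offset":[0,0,0],"rotation":[0,0,0]},
    {"grip":20,"offset":[0,0,0],"rotation":[0,0,0]},
    {"grip":20,"offset":[0,0,0],"rotation":[0,0,0]},
  ],
  newtons=70,
)

```text
time_s: 5.15
eef_pos: [519.9, -218.7, 120.4]
tcp_rot: [[0.237, 0.722, -0.65], [0.971, -0.176, 0.159], [0.001, -0.669, -0.743]]
wrist_force: [2.1, 4.6, 3.3]
width: 0.352
```

Run:
```python
from h import *
show()
s,p,R=st()
m=[(p+R[:,2]*d+R[:,0]*o,(0,0,255)) for d in(-60,-40,-20,0,11) for o in(16,-16)]
zoom("s6",marks=m)
print(NRM, R.T@NRM)
```

```text
t 5.15 p [ 519.9 -218.7  120.4] F [2.1 4.6 3.3] w 0.352 j [-22.1  52.   73.   -5.6  96.7 -96.9]
z [-0.65   0.159 -0.743] x [0.237 0.971 0.001]
[-0.7220017   0.17600504  0.66913061] [ 9.62364454e-05 -9.99999967e-01  2.37880900e-04]
```

View pics/s6.png

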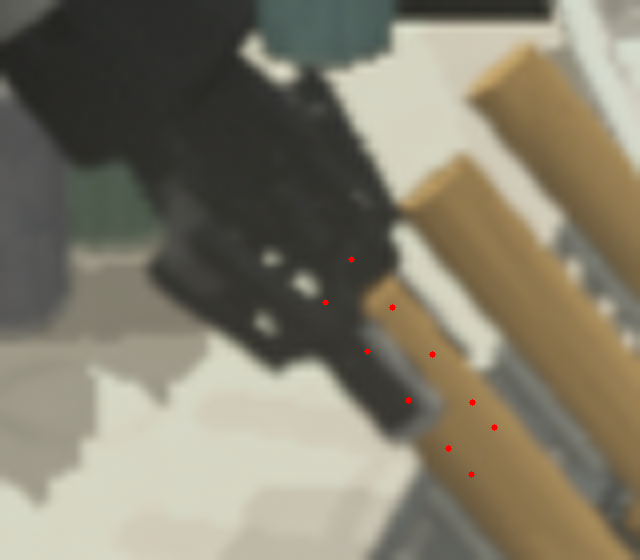

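>>> arm_command(
  plan=[
    {"grip":20,"offset":[0,-1,0],"rotation":[0,0,0]},
    {"grip":20,"offset":[0,-2,0],"rotation":[0,0,0]},
    {"grip":20,"offset":[0,-2,0],"rotation":[0,0,0]},
    {"grip":20,"offset":[0,-2,0],"rotation":[0,0,0]},
    {"grip":20,"offset":[0,-2,0],"rotation":[0,0,0]},
    {"grip":20,"offset":[0,0,0],"rotation":[0,0,0]},
  ],
)

```text
time_s: 5.8
eef_pos: [453.8, -203.4, 182.0]
tcp_rot: [[0.237, 0.722, -0.65], [0.971, -0.177, 0.158], [-0.0, -0.669, -0.743]]
wrist_force: [0.7, 0.2, -2.1]
width: 0.346
```

Run:
```python
from h import *
show()
s,p,R=st()
d=np.array([519.9,-218.7,120.4])-FOOT["wide"];print("s_tcp",d@AX, "perp",d-AX*(d@AX))
zoom("s7",x=200,y=60,w=200,h=150,s=4)
ro(Rdown)
```

```text
t 5.8 p [ 453.8 -203.4  182. ] F [ 0.7  0.2 -2.1] w 0.346 j [-22.9  43.1  83.   -6.2  95.5 -97.4]
z [-0.65   0.158 -0.743] x [ 0.237  0.971 -0.   ]
s_tcp 115.38669944523278 perp [ 0.50407074  0.43107046 -0.34902862]
rotate: total rad [-7.323e-01  3.000e-04 -5.000e-04] rows 5 each [-1.465e-01  1.000e-04 -1.000e-04]
```

View pics/s7.png

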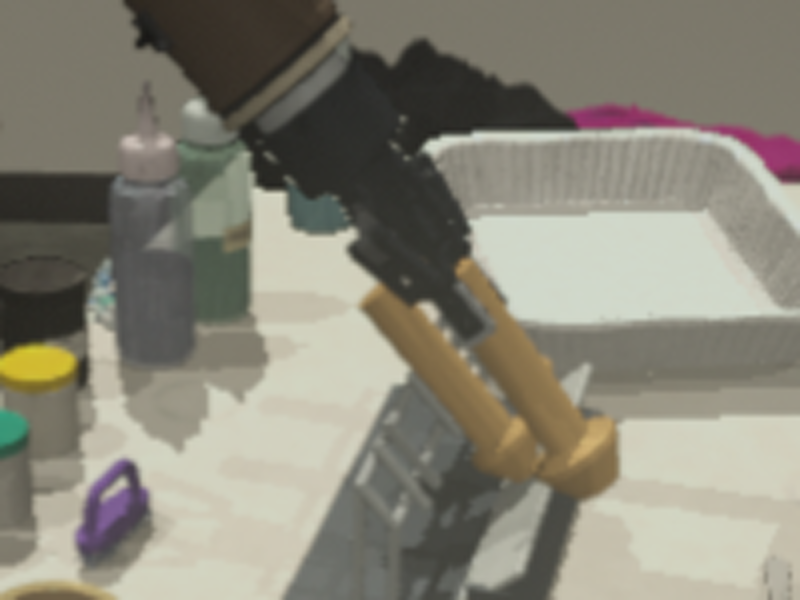

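>>> arm_command(
  plan=[
    {"grip":20,"offset":[0,-2.68,-2.97],"rotation":[0,0,0]},
    {"grip":20,"offset":[0,-2.68,-2.97],"rotation":[0,0,0]},
    {"grip":20,"offset":[0,0,0],"rotation":[-0.1465,0,0]},
    {"grip":20,"offset":[0,0,0],"rotation":[-0.1465,0,0]},
    {"grip":20,"offset":[0,0,0],"rotation":[-0.1465,0,0]},
    {"grip":20,"offset":[0,0,0],"rotation":[-0.1465,0,0]},
    {"grip":20,"offset":[0,0,0],"rotation":[-0.1465,0,0]},
    {"grip":20,"offset":[0,0,0],"rotation":[0,0,0]},
  ],
)

```text
time_s: 6.65
eef_pos: [451.9, -202.4, 260.6]
tcp_rot: [[0.238, 0.971, 0.002], [0.971, -0.238, -0.001], [-0.0, 0.002, -1.0]]
wrist_force: [-2.0, 0.8, -2.7]
width: 0.351
```

Run:
```python
from h import *
show()
ro(Rdown)
tr(np.array([649.9,61.1,240]))
```

```text
t 6.65 p [ 451.9 -202.4  260.6] F [-2.   0.8 -2.7] w 0.351 j [ -27.7   12.6  108.7    0.    58.6 -103.9]
z [ 0.002 -0.001 -1.   ] x [ 0.238  0.971 -0.   ]
rotate: total rad [ 0.0023  0.0002 -0.0009] rows 1 each [ 0.0023  0.0002 -0.0009]
translate: total cm [30.31 12.97  2.09] rows 7 each [4.329 1.852 0.298]
```

>>> arm_command(
  plan=[
    {"grip":20,"offset":[4.33,1.85,0.3],"rotation":[0,0,0]},
    {"grip":20,"offset":[4.33,1.85,0.3],"rotation":[0,0,0]},
    {"grip":20,"offset":[4.33,1.85,0.3],"rotation":[0,0,0]},
    {"grip":20,"offset":[4.33,1.85,0.3],"rotation":[0,0,0]},
    {"grip":20,"offset":[4.33,1.85,0.3],"rotation":[0,0,0]},
    {"grip":20,"offset":[4.33,1.85,0.3],"rotation":[0,0,0]},
    {"grip":20,"offset":[4.33,1.85,0.3],"rotation":[0,0,0]},
    {"grip":20,"offset":[0,0,0],"rotation":[0,0,0]},
  ],
)

```text
time_s: 7.45
eef_pos: [655.4, 65.2, 237.3]
tcp_rot: [[0.234, 0.972, -0.004], [0.972, -0.234, 0.001], [-0.0, -0.004, -1.0]]
wrist_force: [-0.4, -0.3, -0.9]
width: 0.355
```

>>> arm_command(
  plan=[
    {"grip":20,"offset":[0,0,0],"rotation":[0,0,0]},
    {"grip":20,"offset":[0,0,0],"rotation":[0,0,0]},
  ],
)

```text
time_s: 7.65
eef_pos: [652.1, 60.0, 238.4]
tcp_rot: [[0.237, 0.971, -0.004], [0.971, -0.237, -0.0], [-0.001, -0.004, -1.0]]
wrist_force: [-0.1, -0.2, -2.6]
width: 0.351
```

Run:
```python
from h import *
show()
ro(Rdown)
tr(np.array([649.9,61.1,240]))
s,p,R=st()
zoom("s8",x=180,y=130,w=180,h=150,s=4)
```

```text
t 7.65 p [652.1  60.  238.4] F [-0.1 -0.2 -2.6] w 0.351 j [  2.6  27.2  89.6  -0.   63.5 -73.7]
z [-0.004 -0.    -1.   ] x [ 0.237  0.971 -0.001]
rotate: total rad [-0.0036  0.0013 -0.0003] rows 1 each [-0.0036  0.0013 -0.0003]
translate: total cm [ 0.06 -0.24 -0.16] rows 1 each [ 0.056 -0.236 -0.156]
```

View pics/s8.png

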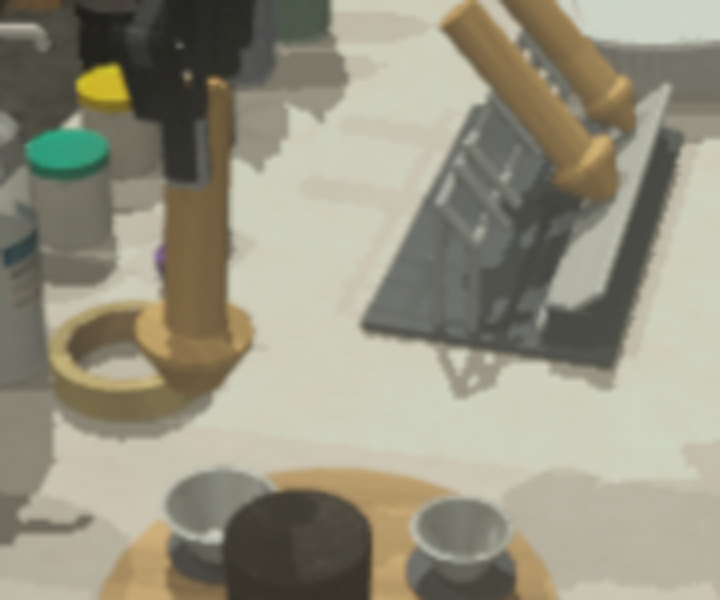

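>>> arm_command(
  plan=[
    {"grip":20,"offset":[0.05,-0.2,2.2],"rotation":[0,0,0]},
    {"grip":20,"offset":[0,0,2.2],"rotation":[0,0,0]},
    {"grip":20,"offset":[0,0,0],"rotation":[0,0,0]},
    {"grip":20,"offset":[0,0,0],"rotation":[0,0,0]},
    {"grip":20,"offset":[0,0,0],"rotation":[0,0,0]},
  ],
)

```text
time_s: 8.2
eef_pos: [651.0, 60.9, 196.7]
tcp_rot: [[0.238, 0.971, 0.0], [0.971, -0.238, 0.0], [0.0, 0.0, -1.0]]
wrist_force: [0.2, -0.2, -2.5]
width: 0.351
```

Run:
```python
from h import *
from scipy.optimize import minimize
show()
s,p,R=st()
im=r.grab_frame("side")[:,:,::-1].copy();cv2.imwrite("pics/raw9.png",im)
im2=r.grab_frame("top")[:,:,::-1].copy();cv2.imwrite("pics/rawt9.png",im2)
foot=p+R[:,2]*115.4
P=np.vstack([ring(15,0),ring(30,26),ring(30,32),ring(16,36),ring(16,100)])@Rdown.T*[1,1,-1]
R_=np.c_[R[:,0],-R[:,1],-R[:,2]]
P=np.vstack([ring(15,0),ring(30,26),ring(30,32),ring(16,36),ring(16,100)])@R_.T+foot
m=[(P,(0,0,255)),(circ:=ring(28.5,0)+[649.9,61.1,45],(255,0,0)),(ring(23.5,0)+[521.1,77.5,45],(255,0,0))]
for n,a in(("side",(190,150,140,130)),):
    x,y,w,h=a;c=cv2.resize(im[y:y+h,x:x+w],None,fx=5,fy=5,interpolation=cv2.INTER_CUBIC)
    for Q,col in m:
        for q in proj(n,Q): cv2.circle(c,tuple(int(v) for v in (q-[x,y]+.5)*5),1,col,-1)
    cv2.imwrite("pics/s9.png",c)
```

```text
t 8.2 p [651.   60.9 196.7] F [ 0.2 -0.2 -2.5] w 0.351 j [  2.7  29.2  92.5   0.   58.3 -73.6]
z [ 0.  0. -1.] x [0.238 0.971 0.   ]
```

View pics/s9.png

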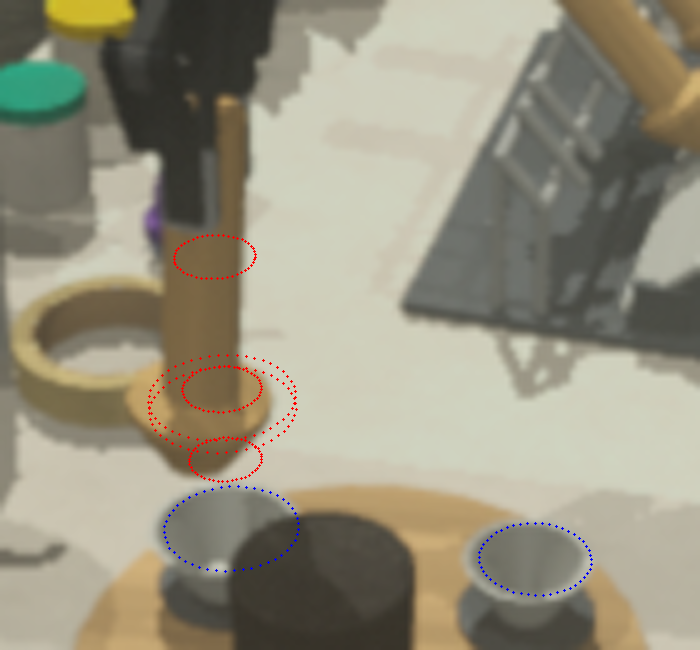

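View pics/rawt9.png

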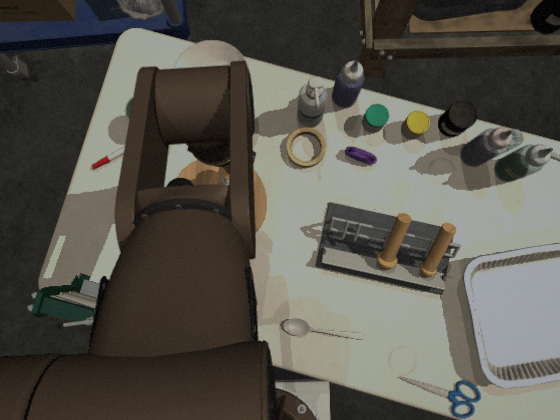

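```bash
cat >> h.py <<'E'
def core_pts(foot):
    return [np.vstack([ring(foot/2,0),ring(foot/2+15,26)]),np.vstack([ring(foot/2+15,26),ring(foot/2+15,32)]),np.vstack([ring(16,36),ring(16,165)])]
def hand_fit(im,p,R,foot,obs,s0=115.4,n="side"):
    """obs: dict bodyL,bodyR lists of (x,y); colL,colR x; botY ; raw pixels. returns a(tool y),b(shift of foot along tool z),t tilt deg about tool x"""
    from scipy.optimize import least_squares
    def pose(v):
        a,b,t=v
        Rc=R@Rx(180)@Rx(t)     # core frame: z up = -tool z
        g=p+R[:,1]*a-R[:,2]*20 # pivot 20 behind tcp
        return Rc,g-Rc[:,2]*(s0+20+b)
    def res(v):
        Rc,o=pose(v);P=core_pts(foot);e=[]
        h=proj(n,np.vstack(P[:2])@Rc.T+o);e+=[h[:,0].min()-obs["colL"],h[:,0].max()-obs["colR"],h[:,1].max()-obs["botY"]]
        b0=proj(n,ring(16,40)@Rc.T+o);b1=proj(n,ring(16,160)@Rc.T+o)
        for key,f in(("bodyL",np.argmin),("bodyR",np.argmax)):
            i=f(b0[:,0]);j=f(b1[:,0]);A,B=b0[i],b1[j]
            for x,y in obs[key]: e.append(A[0]+(B[0]-A[0])*(y-A[1])/(B[1]-A[1])-x)
        return np.array(e)
    s=least_squares(res,[0,0,0]);return s.x,pose(s.x),s.fun
E
python3 - <<'E'
from h import *
s,p,R=st()
c=lambda u,v:(190+(u+.5)/5-.5,150+(v+.5)/5-.5)
obs=dict(bodyL=[c(163,240),c(164,350)],bodyR=[c(241,240),c(240,350)],colL=c(127,0)[0],colR=c(271,0)[0],botY=c(0,475)[1])
v,(Rc,o),f=hand_fit(None,p,R,30,obs);print(v.round(2),o.round(1),Rc[:,2].round(3),f.round(2))
E
```

```text
[ 2.84 -0.99 -3.59] [662.   58.5  82.5] [-0.061  0.015  0.998] [-0.12  0.48  0.02 -0.3  -0.59  0.45  0.07]
```

>>> arm_command(
  plan=[
    {"grip":15,"offset":[0,-0.48,0],"rotation":[0.0627,0,0]},
    {"grip":15,"offset":[0,0,0],"rotation":[0,0,0]},
    {"grip":15,"offset":[0,0,0],"rotation":[0,0,0]},
    {"grip":15,"offset":[0,0,0],"rotation":[0,0,0]},
  ],
  newtons=110,
)

```text
time_s: 8.7
eef_pos: [645.7, 62.5, 195.5]
tcp_rot: [[0.237, 0.97, -0.061], [0.972, -0.237, 0.015], [-0.0, -0.062, -0.998]]
wrist_force: [-0.2, 0.5, -3.0]
width: 0.344
```

Run:
```python
from h import *
show()
zoom("s10",x=190,y=150,w=140,h=130,s=5,marks=[(ring(28.5,0)+[649.9,61.1,45],(255,0,0))])
```

```text
t 8.7 p [645.7  62.5 195.5] F [-0.2  0.5 -3. ] w 0.344 j [  2.3  30.7  90.    1.1  62.7 -74.6]
z [-0.061  0.015 -0.998] x [ 0.237  0.972 -0.   ]
```

View pics/s10.png

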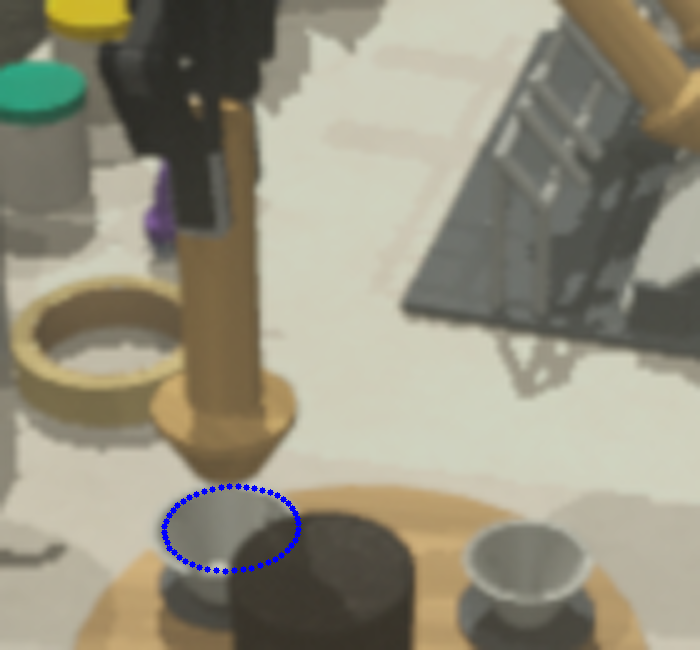

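Run:
```python
from h import *
s,p,R=st()
c=lambda u,v:(190+(u+.5)/5-.5,150+(v+.5)/5-.5)
obs=dict(bodyL=[c(180,250),c(187,365)],bodyR=[c(257,250),c(262,365)],colL=c(151,0)[0],colR=c(297,0)[0],botY=c(0,482)[1])
v,(Rc,o),f=hand_fit(None,p,R,30,obs);print(v.round(2),o.round(1),Rc[:,2].round(3),f.round(2))
tr(p+np.array([649.9,61.1,30])-o)
tr(p+np.array([649.9,61.1,22])-o)
```

```text
[ 1.92 -1.3  -4.2 ] [650.1  61.4  81.3] [-0.01   0.003  1.   ] [ 0.02  0.29 -0.01 -0.41 -0.65  0.54  0.2 ]
translate: total cm [-0.03  0.31  5.12] rows 2 each [-0.016  0.157  2.558]
translate: total cm [-0.03  0.36  5.91] rows 2 each [-0.016  0.182  2.957]
```

>>> arm_command(
  plan=[
    {"grip":15,"offset":[0,0.09,1.5],"rotation":[0,0,0]},
    {"grip":15,"offset":[0,0.09,1.5],"rotation":[0,0,0]},
    {"grip":15,"offset":[0,0.09,1.5],"rotation":[0,0,0]},
    {"grip":15,"offset":[0,0.03,0.5],"rotation":[0,0,0]},
    {"grip":15,"offset":[0,0,0],"rotation":[0,0,0]},
    {"grip":15,"offset":[0,0,0],"rotation":[0,0,0]},
  ],
)

```text
time_s: 9.35
eef_pos: [645.4, 62.6, 145.2]
tcp_rot: [[0.237, 0.969, -0.062], [0.971, -0.237, 0.015], [-0.0, -0.064, -0.998]]
wrist_force: [0.9, -0.9, -2.4]
width: 0.344
```

Run:
```python
from h import *
show()
zoom("s11",x=190,y=170,w=140,h=130,s=5,marks=[(ring(28.5,0)+[649.9,61.1,45],(255,0,0))])
```

```text
t 9.35 p [645.4  62.6 145.2] F [ 0.9 -0.9 -2.4] w 0.344 j [  2.3  33.7  92.5   1.2  57.3 -74.7]
z [-0.062  0.015 -0.998] x [ 0.237  0.971 -0.   ]
```

View pics/s11.png

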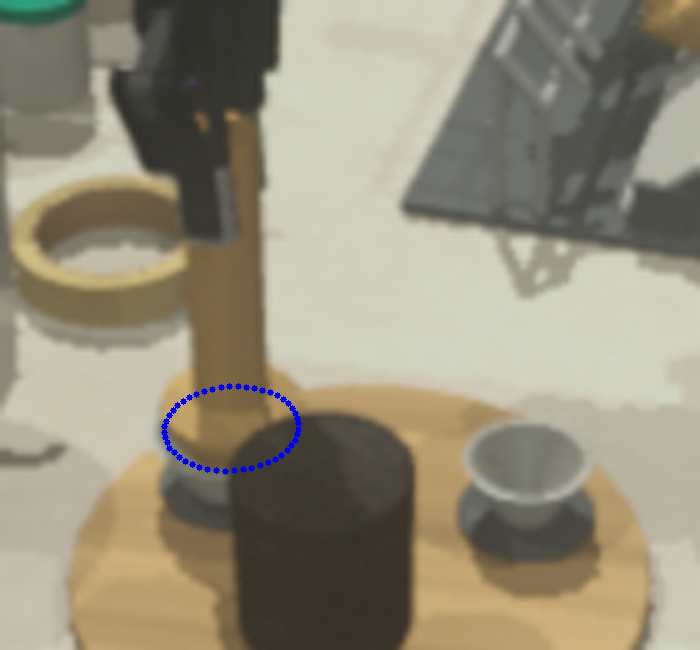

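Well centred, about 9 mm above home. Lower slowly, watching the force.

>>> arm_command(
  plan=[
    {"grip":15,"offset":[0,0.02,0.3],"rotation":[0,0,0]},
    {"grip":15,"offset":[0,0.02,0.3],"rotation":[0,0,0]},
    {"grip":15,"offset":[0,0,0],"rotation":[0,0,0]},
    {"grip":15,"offset":[0,0,0],"rotation":[0,0,0]},
  ],
)

```text
time_s: 9.8
eef_pos: [646.5, 61.9, 139.8]
tcp_rot: [[0.237, 0.97, -0.06], [0.972, -0.236, 0.014], [-0.0, -0.061, -0.998]]
wrist_force: [2.7, -4.8, 1.5]
width: 0.347
```

>>> arm_command(
  plan=[
    {"grip":15,"offset":[-0.05,0.05,0.15],"rotation":[0,0,0]},
    {"grip":15,"offset":[0,0,0.1],"rotation":[0,0,0]},
    {"grip":15,"offset":[0,0,0],"rotation":[0,0,0]},
    {"grip":15,"offset":[0,0,0],"rotation":[0,0,0]},
  ],
)

```text
time_s: 10.2
eef_pos: [647.3, 61.2, 138.2]
tcp_rot: [[0.237, 0.97, -0.058], [0.972, -0.237, 0.014], [-0.0, -0.06, -0.998]]
wrist_force: [2.0, -6.4, 12.6]
width: 0.341
```

>>> arm_command(
  plan=[
    {"grip":40,"offset":[0,0,0],"rotation":[0,0,0]},
    {"grip":45,"offset":[0,0,0],"rotation":[0,0,0]},
    {"grip":50,"offset":[0,0,0],"rotation":[0,0,0]},
    {"grip":50,"offset":[0,0,0],"rotation":[0,0,0]},
    {"grip":50,"offset":[0,0,0],"rotation":[0,0,0]},
  ],
)

```text
time_s: 10.7
eef_pos: [645.6, 62.0, 136.6]
tcp_rot: [[0.237, 0.969, -0.062], [0.971, -0.237, 0.015], [-0.0, -0.064, -0.998]]
wrist_force: [-0.1, -0.7, -0.4]
width: 0.502
```

Run:
```python
from h import *
show()
zoom("s12",x=190,y=170,w=140,h=130,s=5,marks=[(ring(28.5,0)+[649.9,61.1,45],(255,0,0)),(ring(30,0)+[649.9,61.1,48],(0,255,0)),(ring(30,0)+[649.9,61.1,54],(0,255,0))])
```

```text
t 10.7 p [645.6  62.  136.6] F [-0.1 -0.7 -0.4] w 0.502 j [  2.2  34.2  92.9   1.2  56.4 -74.8]
z [-0.062  0.015 -0.998] x [ 0.237  0.971 -0.   ]
```

View pics/s12.png

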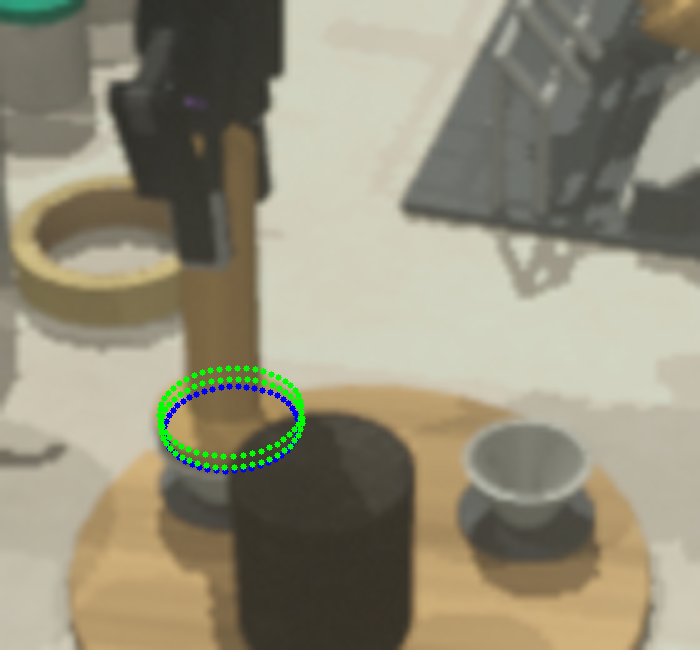

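```bash
cat > rock.py <<'E'
import numpy as np
from scipy.optimize import linprog
def f(foot,mouth,phi,sc):
    # 3D: core surface points vs cup cone interior; min dz s.t. all pts inside; linear since cup cone per azimuth half-spaces
    t=np.radians(phi);T=np.linspace(0,2*np.pi,181)
    pts=[]
    for z in np.linspace(0,26,27):
        rr=foot/2+z*np.tan(np.pi/6); pts.append(np.c_[rr*np.cos(T),rr*np.sin(T),0*T+z])
    P=np.vstack(pts);c,s=np.cos(t),np.sin(t)
    P=np.c_[P[:,0]*c+P[:,2]*s,P[:,1],-P[:,0]*s+P[:,2]*c]
    # cup: radius at height h above home foot: mouth/2 at h=23
    best=None
    for dx in np.arange(-6,6,.05):
        rad=np.hypot(P[:,0]+dx,P[:,1])
        # below the mouth: need rad<=mouth/2+(z-23)tan30 ; above free -> find dz
        need=(rad-mouth/2)/np.tan(np.pi/6)+23-P[:,2]   # dz>=need if in cup (z+dz<23)
        need=np.where(rad>mouth/2,np.maximum(23-P[:,2],0),need) # must be above the rim if outside
        dz=max(need.max(),-5)
        if best is None or dz<best[0]: best=(dz,dx)
    dz,dx=best
    return phi,dx,dz,"disp at sc",dx+sc*s
for foot,m in((30,57),(20,47)):
    for phi in(0,4,6,8,10): print(foot,f(foot,m,phi,117),"end",f(foot,m,phi,160)[-1])
E
python3 rock.py
```

```text
30 (0, np.float64(-0.2000000000000206), np.float64(0.0), 'disp at sc', np.float64(-0.2000000000000206)) end -0.2000000000000206
30 (4, np.float64(-1.6500000000000155), np.float64(1.4476900790111884), 'disp at sc', np.float64(6.511507428062646)) end 9.511035799060032
30 (6, np.float64(-2.5000000000000124), np.float64(2.264946043954108), 'disp at sc', np.float64(9.729830202315444)) end 14.224554122824545
30 (8, np.float64(-3.4000000000000092), np.float64(3.249601919881261), 'disp at sc', np.float64(12.883252812327648)) end 18.86769615361046
30 (10, np.float64(-4.300000000000006), np.float64(4.065703750402523), 'disp at sc', np.float64(16.01683678703084)) end 23.483708426708844
20 (0, np.float64(-0.2000000000000206), np.float64(0.0), 'disp at sc', np.float64(-0.2000000000000206)) end -0.2000000000000206
20 (4, np.float64(-1.4500000000000162), np.float64(1.4664138153776847), 'disp at sc', np.float64(6.711507428062645)) end 9.711035799060031
20 (6, np.float64(-2.2000000000000135), np.float64(2.309360747643151), 'disp at sc', np.float64(10.029830202315443)) end 14.524554122824544
20 (8, np.float64(-2.950000000000011), np.float64(3.166570976594027), 'disp at sc', np.float64(13.333252812327647)) end 19.31769615361046
20 (10, np.float64(-3.6500000000000083), np.float64(3.992208625289827), 'disp at sc', np.float64(16.66683678703084)) end 24.133708426708843
```

>>> arm_command(
  plan=[
    {"grip":50,"offset":[0,0,-0.6],"rotation":[0,0,0]},
    {"grip":50,"offset":[-0.3,0,0],"rotation":[0,0,0]},
    {"grip":50,"offset":[-0.3,0,0],"rotation":[0,0,0]},
    {"grip":50,"offset":[-0.3,0,0],"rotation":[0,0,0]},
    {"grip":50,"offset":[-0.3,0,0],"rotation":[0,0,0]},
    {"grip":50,"offset":[-0.2,0,0],"rotation":[0,0,0]},
    {"grip":50,"offset":[0,0,0],"rotation":[0,0,0]},
    {"grip":50,"offset":[0,0,0],"rotation":[0,0,0]},
  ],
)

```text
time_s: 11.55
eef_pos: [642.7, 48.2, 142.6]
tcp_rot: [[0.237, 0.969, -0.062], [0.971, -0.237, 0.015], [-0.0, -0.064, -0.998]]
wrist_force: [0.5, -0.1, 0.1]
width: 0.502
```

Run:
```python
from h import *
show()
zoom("s13",x=190,y=170,w=140,h=130,s=5)
```

```text
t 11.55 p [642.7  48.2 142.6] F [ 0.5 -0.1  0.1] w 0.502 j [  1.   33.6  93.2   1.1  56.8 -75.9]
z [-0.062  0.015 -0.998] x [ 0.237  0.971 -0.   ]
```

View pics/s13.png

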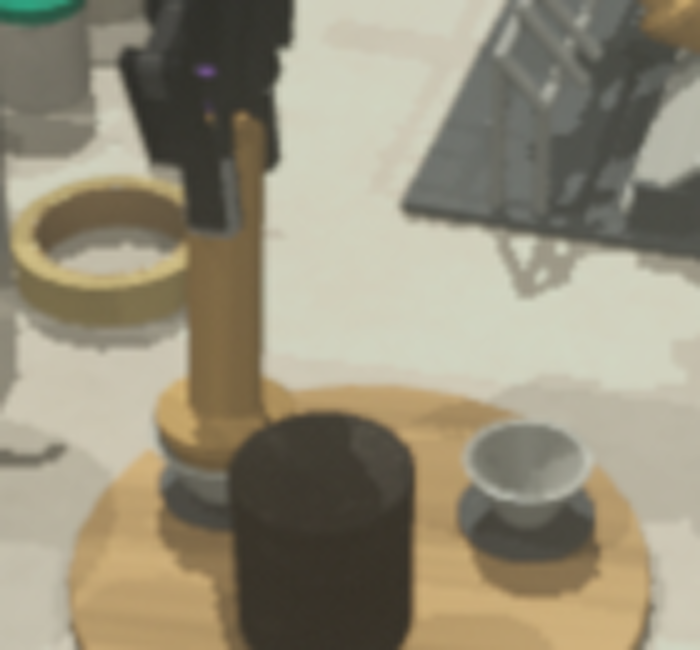

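```bash
cat >> h.py <<'E'
def top_pred(cup,phi,direc,dx,dz,x0=190,y0=170,s=5):
    d=np.array(direc)/np.linalg.norm(direc);w=np.cross([0,0,1.],d)
    R=Ro.from_rotvec(w*np.radians(phi)).as_matrix()
    o=np.array(cup)+d*dx+[0,0,dz]
    q=(proj("side",ring(16,165)@R.T+o)-[x0,y0]+.5)*s
    return q[:,1].min().round(1),q[:,0].mean().round(1),q[:,0].max().round(1)
E
python3 - <<'E'
from h import *
for phi,dx,dz in((0,0,0),(4,-1.65,1.45),(6,-2.5,2.26),(8,-3.4,3.25),(10,-4.3,4.07)):
    print(phi,top_pred(CUP["wide"],phi,-XJ,dx,dz),top_pred(CUP["mid"],phi,-XJ,-3 if phi else 0,dz))
E
```

```text
0 (np.float64(123.5), np.float64(217.0), np.float64(257.9)) (np.float64(151.8), np.float64(545.7), np.float64(587.1))
4 (np.float64(111.2), np.float64(225.3), np.float64(265.8)) (np.float64(140.8), np.float64(550.7), np.float64(591.8))
6 (np.float64(105.6), np.float64(229.3), np.float64(269.7)) (np.float64(133.9), np.float64(554.0), np.float64(594.9))
8 (np.float64(100.2), np.float64(233.3), np.float64(273.5)) (np.float64(127.1), np.float64(557.3), np.float64(598.0))
10 (np.float64(95.7), np.float64(237.3), np.float64(277.3)) (np.float64(121.3), np.float64(560.5), np.float64(601.0))
```

>>> arm_command(
  plan=[
    {"grip":50,"offset":[-0.25,0,0],"rotation":[0,0,0]},
    {"grip":50,"offset":[-0.25,0,0],"rotation":[0,0,0]},
    {"grip":50,"offset":[-0.2,0,0],"rotation":[0,0,0]},
    {"grip":50,"offset":[0,0,0],"rotation":[0,0,0]},
    {"grip":50,"offset":[0,0,0],"rotation":[0,0,0]},
    {"grip":50,"offset":[0,0,0],"rotation":[0,0,0]},
  ],
)

```text
time_s: 12.2
eef_pos: [641.0, 41.4, 142.7]
tcp_rot: [[0.237, 0.969, -0.062], [0.971, -0.237, 0.015], [-0.0, -0.064, -0.998]]
wrist_force: [0.6, -0.1, 0.1]
width: 0.5
```

Run:
```python
from h import *
show()
zoom("s14",x=190,y=170,w=140,h=130,s=5)
```

```text
t 12.2 p [641.   41.4 142.7] F [ 0.6 -0.1  0.1] w 0.5 j [  0.5  33.4  93.5   1.1  56.6 -76.4]
z [-0.062  0.015 -0.998] x [ 0.237  0.971 -0.   ]
```

View pics/s14.png

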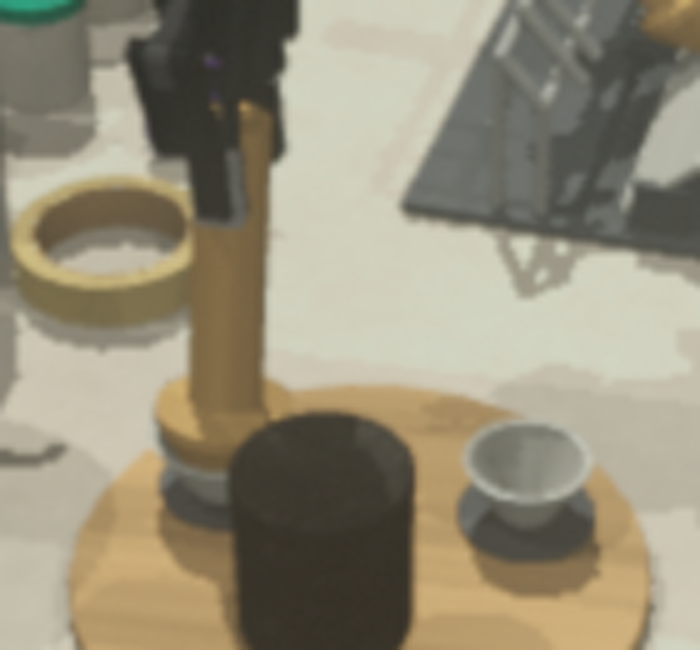

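>>> arm_command(
  plan=[
    {"grip":50,"offset":[-0.08,0,0],"rotation":[0,0,0]},
    {"grip":50,"offset":[0,0,0],"rotation":[0,0,0]},
    {"grip":50,"offset":[0,0,0],"rotation":[0,0,0]},
    {"grip":50,"offset":[0.3,0,0],"rotation":[0,0,0]},
    {"grip":50,"offset":[0.3,0,0],"rotation":[0,0,0]},
    {"grip":50,"offset":[0.3,0,0],"rotation":[0,0,0]},
    {"grip":50,"offset":[0.3,0,0],"rotation":[0,0,0]},
    {"grip":50,"offset":[0.3,0,0],"rotation":[0,0,0]},
  ],
)

```text
time_s: 13.05
eef_pos: [644.5, 55.6, 142.7]
tcp_rot: [[0.237, 0.97, -0.062], [0.972, -0.237, 0.015], [-0.0, -0.064, -0.998]]
wrist_force: [1.1, 0.8, 0.4]
width: 0.501
```

>>> arm_command(
  plan=[
    {"grip":50,"offset":[0.3,0,0],"rotation":[0,0,0]},
    {"grip":50,"offset":[0.3,0,0],"rotation":[0,0,0]},
    {"grip":100,"offset":[0,0,0],"rotation":[0,0,0]},
    {"grip":100,"offset":[0,0,0],"rotation":[0,0,0]},
    {"grip":100,"offset":[0,0,0],"rotation":[0,0,0]},
    {"grip":100,"offset":[0,0,0],"rotation":[0,0,0]},
  ],
)

```text
time_s: 13.65
eef_pos: [645.8, 61.0, 142.7]
tcp_rot: [[0.237, 0.969, -0.062], [0.971, -0.237, 0.015], [-0.0, -0.064, -0.998]]
wrist_force: [-0.5, -0.1, -0.2]
width: 1.0
```

Run:
```python
from h import *
show()
zoom("s15",x=190,y=170,w=140,h=130,s=5)
```

```text
t 13.65 p [645.8  61.  142.7] F [-0.5 -0.1 -0.2] w 1.0 j [  2.1  33.9  92.6   1.2  57.1 -74.8]
z [-0.062  0.015 -0.998] x [ 0.237  0.971 -0.   ]
```

View pics/s15.png

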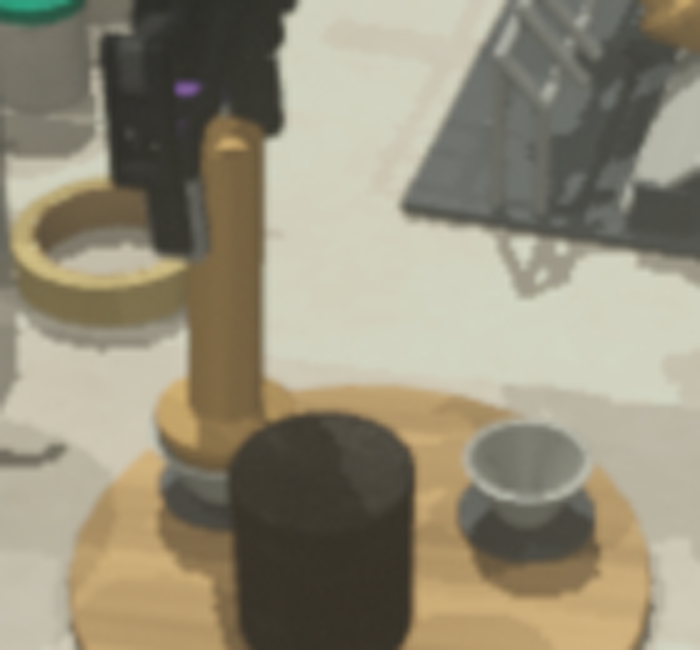

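>>> arm_command(
  plan=[
    {"grip":60,"offset":[0,0,0],"rotation":[0,0,0]},
    {"grip":45,"offset":[0,0,0],"rotation":[0,0,0]},
    {"grip":38,"offset":[0,0,0],"rotation":[0,0,0]},
    {"grip":30,"offset":[0,0,0],"rotation":[0,0,0]},
    {"grip":30,"offset":[0,0,0],"rotation":[0,0,0]},
    {"grip":30,"offset":[0,0,0],"rotation":[0,0,0]},
  ],
  newtons=20,
)

```text
time_s: 14.3
eef_pos: [645.9, 61.1, 142.7]
tcp_rot: [[0.237, 0.97, -0.062], [0.971, -0.237, 0.015], [-0.0, -0.064, -0.998]]
wrist_force: [-0.3, 0.4, 0.3]
width: 0.361
```

Run:
```python
from h import *
show()
zoom("s16",x=190,y=170,w=140,h=130,s=5)
```

```text
t 14.3 p [645.9  61.1 142.7] F [-0.3  0.4  0.3] w 0.361 j [  2.1  33.9  92.6   1.2  57.1 -74.8]
z [-0.062  0.015 -0.998] x [ 0.237  0.971 -0.   ]
```

View pics/s16.png

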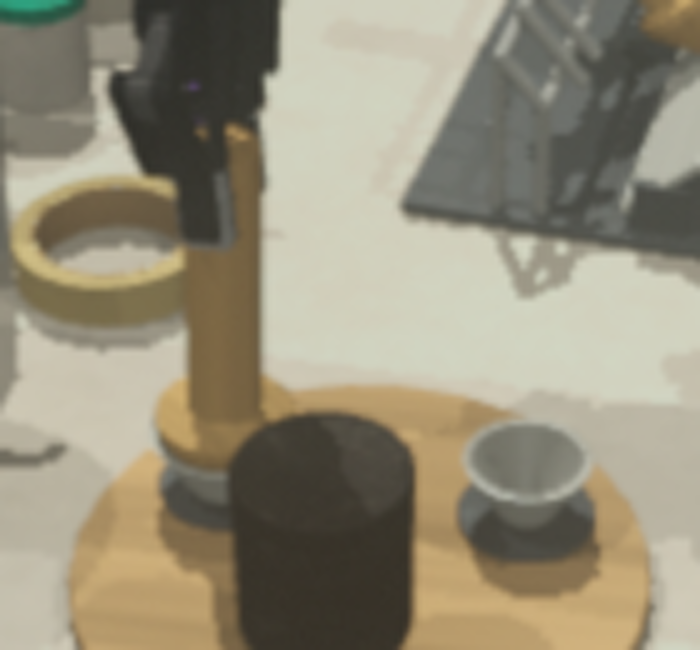

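>>> arm_command(
  plan=[
    {"grip":30,"offset":[0,0.01,0.15],"rotation":[0,0,0]},
    {"grip":30,"offset":[0,0.01,0.15],"rotation":[0,0,0]},
    {"grip":30,"offset":[0,0,0],"rotation":[0,0,0]},
  ],
)

```text
time_s: 14.65
eef_pos: [647.4, 61.2, 141.7]
tcp_rot: [[0.237, 0.97, -0.058], [0.971, -0.237, 0.015], [0.001, -0.06, -0.998]]
wrist_force: [-1.9, -0.3, 22.3]
width: 0.355
```

>>> arm_command(
  plan=[
    {"grip":38,"offset":[0,0,0],"rotation":[0,0,0]},
    {"grip":42,"offset":[0,0,0],"rotation":[0,0,0]},
    {"grip":50,"offset":[0,0,0],"rotation":[0,0,0]},
    {"grip":70,"offset":[0,0,0],"rotation":[0,0,0]},
    {"grip":100,"offset":[0,0,0],"rotation":[0,0,0]},
    {"grip":100,"offset":[0,0,0],"rotation":[0,0,0]},
    {"grip":100,"offset":[0,0,0],"rotation":[0,0,0]},
  ],
)

```text
time_s: 15.35
eef_pos: [645.8, 61.1, 139.6]
tcp_rot: [[0.237, 0.97, -0.062], [0.971, -0.237, 0.015], [-0.0, -0.064, -0.998]]
wrist_force: [0.2, 0.3, 0.1]
width: 1.0
```

Run:
```python
from h import *
show()
zoom("s17",x=190,y=170,w=140,h=130,s=5)
```

```text
t 15.35 p [645.8  61.1 139.6] F [0.2 0.3 0.1] w 1.0 j [  2.1  34.1  92.7   1.2  56.7 -74.8]
z [-0.062  0.015 -0.998] x [ 0.237  0.971 -0.   ]
```

View pics/s17.png

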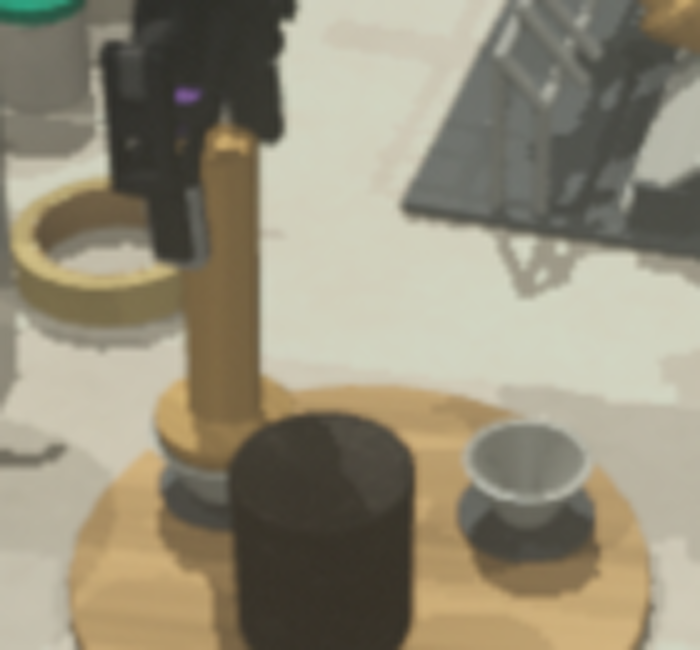

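>>> arm_command(
  plan=[
    {"grip":100,"offset":[0,0,-2.5],"rotation":[0,0,0]},
    {"grip":100,"offset":[0,0,-4],"rotation":[0,0,0]},
    {"grip":100,"offset":[0,0,-4],"rotation":[0,0,0]},
    {"grip":100,"offset":[0,0,-3],"rotation":[0,0,0]},
    {"grip":100,"offset":[0,0,0],"rotation":[0,0,0]},
  ],
)

```text
time_s: 15.9
eef_pos: [656.6, 59.1, 279.2]
tcp_rot: [[0.237, 0.97, -0.055], [0.971, -0.237, 0.015], [0.002, -0.057, -0.998]]
wrist_force: [0.5, 0.5, -0.3]
width: 1.0
```

```bash
cat >> h.py <<'E'
def seat_fit(im,cup,foot,roi,n="side",verbose=True,hsvmin=80):
    """fit standing core pose (x,y fixed-ish) : params dx,dy,dz, tilt x, tilt y by silhouette of body only above row limit"""
    pass
E
python3 - <<'E'
from h import *
show()
q=np.vstack([ring(16,36),ring(16,165)])+CUP["wide"]
zoom("s18",x=190,y=170,w=140,h=130,s=5,marks=[(ring(16,165)+CUP["wide"],(0,0,255)),(ring(30,32)+CUP["wide"],(0,255,0))])
im=r.grab_frame("top")[:,:,::-1].copy();cv2.imwrite("pics/t18.png",im)
ro(Rrack)
tr(tcp_on(FOOT["mid"],AX,135)+AX*100+[0,0,60])
E
```

```text
t 15.9 p [656.6  59.1 279.2] F [ 0.5  0.5 -0.3] w 1.0 j [  1.9  27.4  83.4   1.   72.3 -74.7]
z [-0.055  0.015 -0.998] x [0.237 0.971 0.002]
rotate: total rad [ 6.703e-01 -3.000e-04 -1.000e-04] rows 5 each [ 1.341e-01 -1.000e-04 -0.000e+00]
translate: total cm [-40.23   1.02   1.04] rows 9 each [-4.47   0.113  0.116]
```

View pics/s18.png

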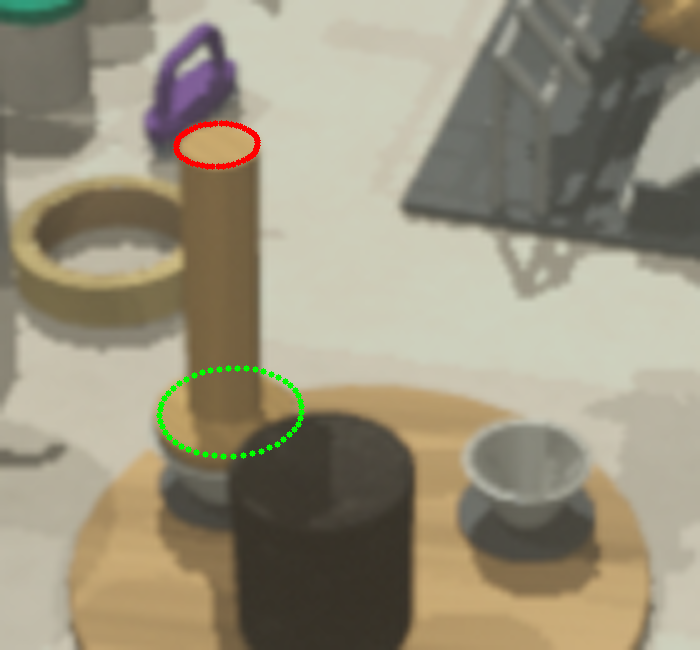

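>>> arm_command(
  plan=[
    {"grip":100,"offset":[-4.47,0.11,0.1],"rotation":[0,0,0]},
    {"grip":100,"offset":[-4.47,0.11,0.1],"rotation":[0,0,0]},
    {"grip":100,"offset":[-4.47,0.11,0.1],"rotation":[0,0,0]},
    {"grip":100,"offset":[-4.47,0.11,0.1],"rotation":[0,0,0]},
    {"grip":100,"offset":[-4.47,0.11,0.1],"rotation":[0,0,0]},
    {"grip":100,"offset":[-4.47,0.11,0.1],"rotation":[0,0,0]},
    {"grip":100,"offset":[-4.47,0.11,0.1],"rotation":[0,0,0]},
    {"grip":100,"offset":[-4.47,0.11,0.1],"rotation":[0,0,0]},
  ],
)

```text
time_s: 16.8
eef_pos: [576.1, -291.6, 264.2]
tcp_rot: [[0.237, 0.969, -0.064], [0.971, -0.236, 0.016], [0.001, -0.066, -0.998]]
wrist_force: [1.1, -0.1, 0.1]
width: 0.998
```

Run:
```python
from h import *
show()
im=r.grab_frame("top")[:,:,::-1].copy();cv2.imwrite("pics/t19.png",im)
```

```text
t 16.8 p [ 576.1 -291.6  264.2] F [ 1.1 -0.1  0.1] w 0.998 j [ -29.    27.2   85.9   -1.    70.6 -104.9]
z [-0.064  0.016 -0.998] x [0.237 0.971 0.001]
```

View pics/t19.png

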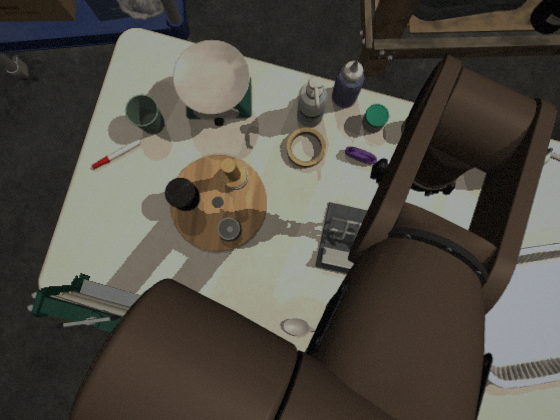

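Run:
```python
from h import *
im=cv2.imread("pics/t19.png");x,y,w,h,s=205,145,60,60,9
c=cv2.resize(im[y:y+h,x:x+w],None,fx=s,fy=s,interpolation=cv2.INTER_CUBIC)
c=(255*(c/255.)**.55).astype(np.uint8)
c2=c.copy()
for P,col in((ring(16,165)+CUP["wide"],(0,0,255)),(ring(30,32)+CUP["wide"],(0,255,0)),(ring(32,33)+CUP["wide"]-[0,0,10],(255,0,0))):
    for q in proj("top",P): cv2.circle(c2,tuple(int(v) for v in (q-[x,y]+.5)*s),2,col,-1)
cv2.imwrite("pics/t19c.png",np.hstack([c[:, :390],c2[:, :390]]))
```

```text
(no output)
```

View pics/t19c.png

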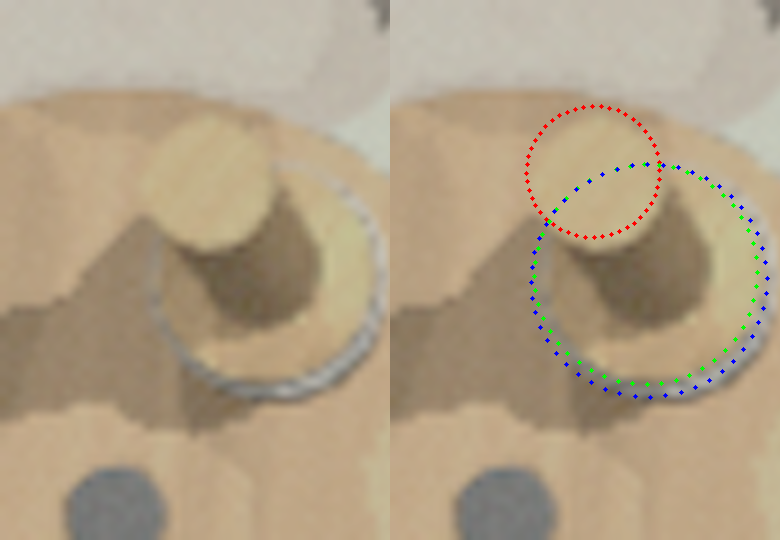

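>>> arm_command(
  plan=[
    {"grip":100,"offset":[0,0,0],"rotation":[0.134,0,0]},
    {"grip":100,"offset":[0,0,0],"rotation":[0.134,0,0]},
    {"grip":100,"offset":[0,0,0],"rotation":[0.134,0,0]},
    {"grip":100,"offset":[0,0,0],"rotation":[0.134,0,0]},
    {"grip":100,"offset":[0,0,0],"rotation":[0.134,0,0]},
    {"grip":100,"offset":[0,0,0],"rotation":[0,0,0]},
    {"grip":100,"offset":[0,0,0],"rotation":[0,0,0]},
  ],
)

```text
time_s: 17.55
eef_pos: [577.4, -290.1, 262.8]
tcp_rot: [[0.237, 0.721, -0.652], [0.972, -0.175, 0.159], [0.001, -0.671, -0.742]]
wrist_force: [-0.1, -0.4, 0.7]
width: 1.0
```

Run:
```python
from h import *
show()
ro(Rrack)
s,p,R=st()
tr(tcp_on(FOOT["mid"],AX,123.4)+AX*100+Rrack[:,1]*2)
```

```text
t 17.55 p [ 577.4 -290.1  262.8] F [-0.1 -0.4  0.7] w 1.0 j [ -25.    52.2   51.6   -8.5  117.5 -102.4]
z [-0.652  0.159 -0.742] x [0.237 0.972 0.001]
rotate: total rad [-0.0022 -0.0004  0.0005] rows 1 each [-0.0022 -0.0004  0.0005]
translate: total cm [-4.48  4.28  5.44] rows 2 each [-2.241  2.138  2.722]
```

>>> arm_command(
  plan=[
    {"grip":100,"offset":[-2.24,2.14,2.72],"rotation":[0,0,0]},
    {"grip":100,"offset":[-2.24,2.14,2.72],"rotation":[0,0,0]},
    {"grip":100,"offset":[0,0,0],"rotation":[0,0,0]},
    {"grip":100,"offset":[0,0,0],"rotation":[0,0,0]},
    {"grip":100,"offset":[0,0,0],"rotation":[0,0,0]},
  ],
)

```text
time_s: 18.05
eef_pos: [563.0, -332.6, 199.5]
tcp_rot: [[0.237, 0.724, -0.647], [0.972, -0.177, 0.157], [-0.001, -0.666, -0.746]]
wrist_force: [-0.0, -0.0, -0.1]
width: 0.998
```

Run:
```python
from h import *
show()
ro(Rrack)
tr(tcp_on(FOOT["mid"],AX,123.4)+Rrack[:,1]*2)
zoom("s20",x=220,y=70,w=140,h=130,s=5)
```

```text
t 18.05 p [ 563.  -332.6  199.5] F [-0.  -0.  -0.1] w 0.998 j [ -27.8   55.    54.1  -10.1  111.5 -104.3]
z [-0.647  0.157 -0.746] x [ 0.237  0.972 -0.001]
rotate: total rad [ 0.0039  0.0005 -0.0007] rows 1 each [ 0.0039  0.0005 -0.0007]
translate: total cm [-0.    0.28 10.49] rows 3 each [-1.000e-03  9.400e-02  3.497e+00]
```

View pics/s20.png

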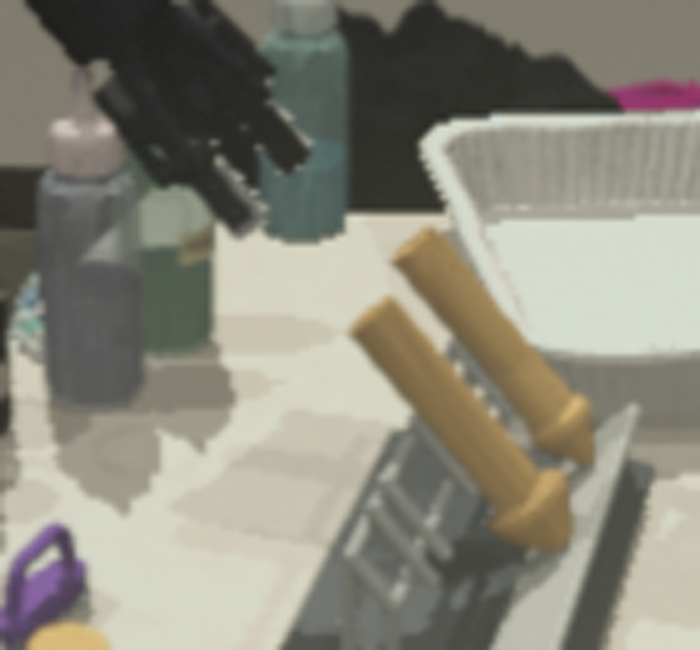

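>>> arm_command(
  plan=[
    {"grip":100,"offset":[0,0.07,2.6],"rotation":[0,0,0]},
    {"grip":100,"offset":[0,0.07,2.6],"rotation":[0,0,0]},
    {"grip":100,"offset":[0,0.07,2.6],"rotation":[0,0,0]},
    {"grip":100,"offset":[0,0.07,2.6],"rotation":[0,0,0]},
    {"grip":100,"offset":[0,0,0],"rotation":[0,0,0]},
    {"grip":100,"offset":[0,0,0],"rotation":[0,0,0]},
    {"grip":100,"offset":[0,0,0],"rotation":[0,0,0]},
  ],
)

```text
time_s: 18.8
eef_pos: [498.2, -317.1, 119.2]
tcp_rot: [[0.237, 0.723, -0.649], [0.972, -0.177, 0.157], [-0.001, -0.667, -0.745]]
wrist_force: [-0.0, 0.3, -0.1]
width: 0.998
```

Run:
```python
from h import *
show()
tr(tcp_on(FOOT["mid"],AX,123.4)+Rrack[:,1]*2)
zoom("s21",x=250,y=80,w=100,h=100,s=6)
```

```text
t 18.8 p [ 498.2 -317.1  119.2] F [-0.   0.3 -0.1] w 0.998 j [ -28.9   53.4   69.7  -10.2   97.6 -102.8]
z [-0.649  0.157 -0.745] x [ 0.237  0.972 -0.001]
translate: total cm [ 0.02 -0.1   0.06] rows 1 each [ 0.016 -0.101  0.055]
```

View pics/s21.png

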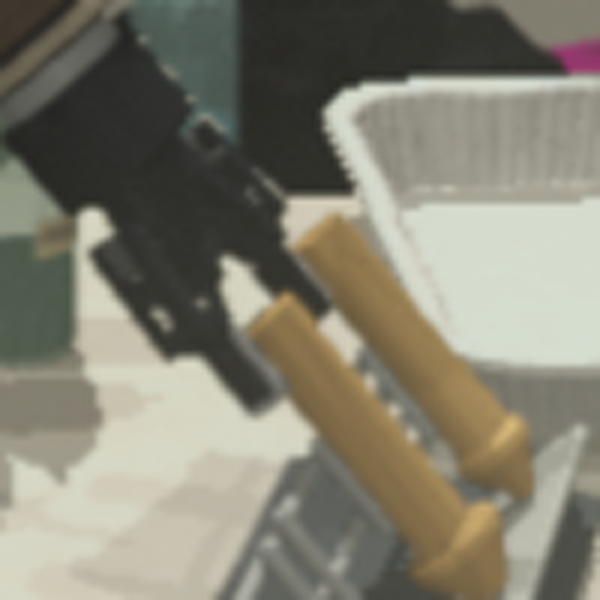

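Good straddle of the middle core with about 30 mm of overlap. Close at 110 N.

>>> arm_command(
  plan=[
    {"grip":60,"offset":[0,0,0.05],"rotation":[0,0,0]},
    {"grip":45,"offset":[0,0,0],"rotation":[0,0,0]},
    {"grip":38,"offset":[0,0,0],"rotation":[0,0,0]},
    {"grip":30,"offset":[0,0,0],"rotation":[0,0,0]},
    {"grip":15,"offset":[0,0,0],"rotation":[0,0,0]},
    {"grip":15,"offset":[0,0,0],"rotation":[0,0,0]},
    {"grip":15,"offset":[0,0,0],"rotation":[0,0,0]},
    {"grip":15,"offset":[0,0,0],"rotation":[0,0,0]},
  ],
  newtons=110,
)

```text
time_s: 19.65
eef_pos: [496.8, -316.2, 117.6]
tcp_rot: [[0.237, 0.722, -0.65], [0.971, -0.176, 0.159], [0.001, -0.669, -0.743]]
wrist_force: [4.0, 3.5, 3.7]
width: 0.343
```

Run:
```python
from h import *
show()
s,p,R=st();d=p-FOOT["mid"];print(d@AX)
```

```text
t 19.65 p [ 496.8 -316.2  117.6] F [4.  3.5 3.7] w 0.343 j [ -28.9   53.5   69.9  -10.2   97.5 -102.8]
z [-0.65   0.159 -0.743] x [0.237 0.971 0.001]
113.74194660101318
```

>>> arm_command(
  plan=[
    {"grip":15,"offset":[0,-0.7,0],"rotation":[0,0,0]},
    {"grip":15,"offset":[0,-1.3,0],"rotation":[0,0,0]},
    {"grip":15,"offset":[0,-2,0],"rotation":[0,0,0]},
    {"grip":15,"offset":[0,-2,0],"rotation":[0,0,0]},
    {"grip":15,"offset":[0,-2,0],"rotation":[0,0,0]},
    {"grip":15,"offset":[0,-1,0],"rotation":[0,0,0]},
    {"grip":15,"offset":[0,-2.68,-2.97],"rotation":[0,0,0]},
    {"grip":15,"offset":[0,-2.68,-2.97],"rotation":[0,0,0]},
  ],
)

```text
time_s: 20.45
eef_pos: [431.0, -300.6, 258.0]
tcp_rot: [[0.237, 0.72, -0.652], [0.971, -0.175, 0.16], [0.001, -0.671, -0.741]]
wrist_force: [1.5, -0.5, -0.9]
width: 0.345
```

Run:
```python
from h import *
show()
ro(Rdown)
zoom("s22",x=220,y=70,w=140,h=130,s=5)
```

```text
t 20.45 p [ 431.  -300.6  258. ] F [ 1.5 -0.5 -0.9] w 0.345 j [ -30.3   40.4   76.6  -11.3  103.6 -105.1]
z [-0.652  0.16  -0.741] x [0.237 0.971 0.001]
rotate: total rad [-7.358e-01 -7.000e-04 -1.000e-04] rows 5 each [-1.472e-01 -1.000e-04 -0.000e+00]
```

View pics/s22.png

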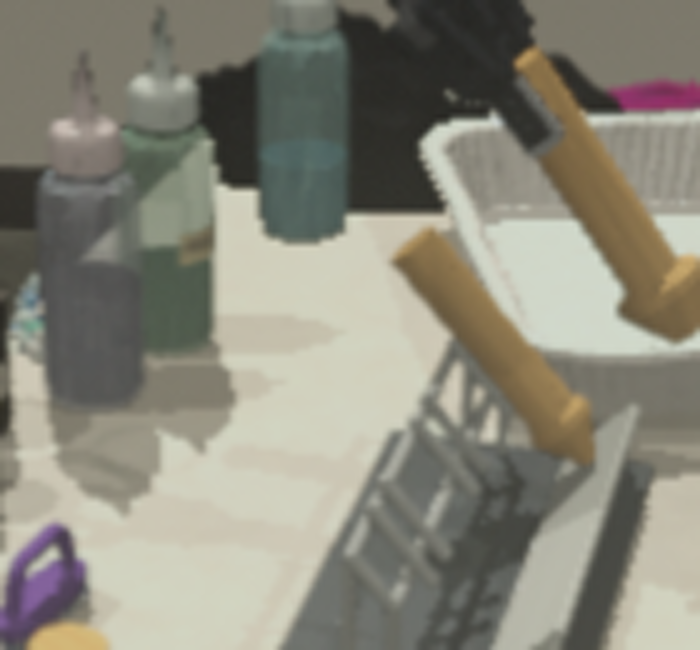

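>>> arm_command(
  plan=[
    {"grip":15,"offset":[0,0,0],"rotation":[-0.137,0,0]},
    {"grip":15,"offset":[0,0,0],"rotation":[-0.137,0,0]},
    {"grip":15,"offset":[0,0,0],"rotation":[-0.137,0,0]},
    {"grip":15,"offset":[0,0,0],"rotation":[-0.137,0,0]},
    {"grip":15,"offset":[0,0,0],"rotation":[-0.137,0,0]},
    {"grip":15,"offset":[0,0,0],"rotation":[0,0,0]},
  ],
)

```text
time_s: 21.1
eef_pos: [429.1, -299.9, 258.4]
tcp_rot: [[0.238, 0.97, -0.044], [0.971, -0.238, 0.01], [-0.0, -0.045, -0.999]]
wrist_force: [-1.7, 1.0, -2.1]
width: 0.338
```

Run:
```python
from h import *
show()
tr(np.array([518,77.5,240.]),mm=47)
```

```text
t 21.1 p [ 429.1 -299.9  258.4] F [-1.7  1.  -2.1] w 0.338 j [ -37.5   16.5  103.5   -1.2   62.3 -113.1]
z [-0.044  0.01  -0.999] x [ 0.238  0.971 -0.   ]
translate: total cm [38.78 -0.28  1.83] rows 9 each [ 4.308 -0.031  0.204]
```

>>> arm_command(
  plan=[
    {"grip":15,"offset":[4.3,-0.03,0.2],"rotation":[0,0,0]},
    {"grip":15,"offset":[4.3,-0.03,0.2],"rotation":[0,0,0]},
    {"grip":15,"offset":[4.3,-0.03,0.2],"rotation":[0,0,0]},
    {"grip":15,"offset":[4.3,-0.03,0.2],"rotation":[0,0,0]},
    {"grip":15,"offset":[4.3,-0.03,0.2],"rotation":[0,0,0]},
    {"grip":15,"offset":[4.3,-0.03,0.2],"rotation":[0,0,0]},
    {"grip":15,"offset":[4.3,-0.03,0.2],"rotation":[0,0,0]},
    {"grip":15,"offset":[4.3,-0.03,0.2],"rotation":[0,0,0]},
  ],
)

```text
time_s: 21.9
eef_pos: [510.6, 36.1, 241.4]
tcp_rot: [[0.237, 0.97, -0.05], [0.972, -0.237, 0.011], [-0.002, -0.051, -0.999]]
wrist_force: [0.2, -0.2, -2.2]
width: 0.344
```

>>> arm_command(
  plan=[
    {"grip":15,"offset":[2.5,0,1],"rotation":[0,0,0]},
    {"grip":15,"offset":[1.8,0,1],"rotation":[0,0,0]},
    {"grip":15,"offset":[0,0,2.0],"rotation":[0,0,0]},
    {"grip":15,"offset":[0,0,0],"rotation":[0,0,0]},
    {"grip":15,"offset":[0,0,0],"rotation":[0,0,0]},
    {"grip":15,"offset":[0,0,0],"rotation":[0,0,0]},
  ],
)

```text
time_s: 22.5
eef_pos: [518.8, 76.1, 202.4]
tcp_rot: [[0.238, 0.97, -0.047], [0.971, -0.237, 0.011], [-0.0, -0.049, -0.999]]
wrist_force: [0.2, -0.8, -1.6]
width: 0.344
```

Run:
```python
from h import *
show()
zoom("s23",x=220,y=150,w=120,h=130,s=5,marks=[(ring(23.5,0)+[521.1,77.5,45],(255,0,0))])
```

```text
t 22.5 p [518.8  76.1 202.4] F [ 0.2 -0.8 -1.6] w 0.344 j [  4.4  20.2 107.    1.   55.4 -72.5]
z [-0.047  0.011 -0.999] x [ 0.238  0.971 -0.   ]
```

View pics/s23.png

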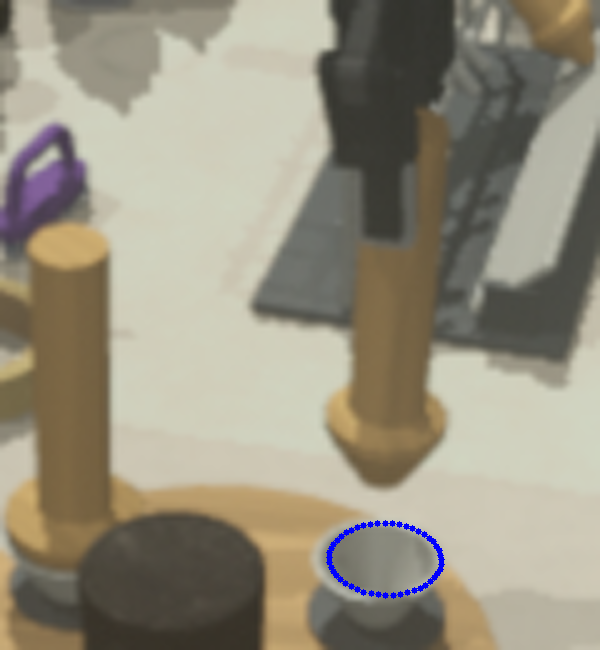

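Run:
```python
from h import *
s,p,R=st()
c=lambda u,v:(220+(u+.5)/5-.5,150+(v+.5)/5-.5)
obs=dict(bodyL=[c(359,250),c(351,385)],bodyR=[c(438,250),c(428,385)],colL=c(326,0)[0],colR=c(449,0)[0],botY=c(0,488)[1])
v,(Rc,o),f=hand_fit(None,p,R,20,obs,s0=113.7);print(v.round(2),o.round(1),Rc[:,2].round(3),f.round(2))
# upright correction: rotate tool about x by -?; target TCP
th=-np.radians(v[2])
ax=Rc[:,2];w=np.cross(ax,[0,0,1]);print("rot tool",(R.T@w).round(4))
Rn=Ro.from_rotvec(w).as_matrix(); off=Rn@(o-p);print("foot rel after",off.round(1))
for z in (70,30,22):
  tr(np.array([522.3,77.3,z])-off)
```

```text
[-0.34  0.79 -4.24] [522.8  75.1  88.1] [-0.025  0.006  1.   ] [-0.16  0.17  0.01 -0.43 -0.31  0.41  0.32]
rot tool [ 0.0257  0.0001 -0.    ]
foot rel after [   1.1   -0.3 -114.5]
translate: total cm [0.2  0.28 1.79] rows 1 each [0.205 0.279 1.792]
translate: total cm [0.2  0.47 5.79] rows 2 each [0.102 0.236 2.894]
translate: total cm [0.2  0.51 6.59] rows 2 each [0.102 0.255 3.293]
```

>>> arm_command(
  plan=[
    {"grip":15,"offset":[0.2,0.28,1.79],"rotation":[0.0257,0,0]},
    {"grip":15,"offset":[0,0,0],"rotation":[0,0,0]},
    {"grip":15,"offset":[0,0.1,1.33],"rotation":[0,0,0]},
    {"grip":15,"offset":[0,0.1,1.33],"rotation":[0,0,0]},
    {"grip":15,"offset":[0,0.1,1.33],"rotation":[0,0,0]},
    {"grip":15,"offset":[0,0,0],"rotation":[0,0,0]},
    {"grip":15,"offset":[0,0,0],"rotation":[0,0,0]},
  ],
)

```text
time_s: 23.25
eef_pos: [520.3, 77.9, 143.4]
tcp_rot: [[0.237, 0.969, -0.073], [0.971, -0.236, 0.018], [-0.0, -0.075, -0.997]]
wrist_force: [-0.5, -0.0, -1.6]
width: 0.345
```

Run:
```python
from h import *
show()
zoom("s24",x=220,y=150,w=120,h=130,s=5)
```

```text
t 23.25 p [520.3  77.9 143.4] F [-0.5 -0.  -1.6] w 0.345 j [  4.3  25.4 108.9   1.7  49.9 -73.2]
z [-0.073  0.018 -0.997] x [ 0.237  0.971 -0.   ]
```

View pics/s24.png

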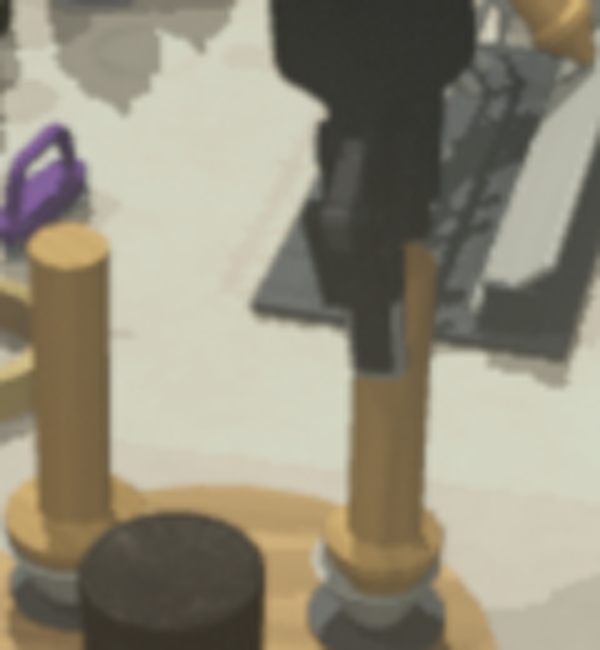

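>>> arm_command(
  plan=[
    {"grip":15,"offset":[0,0.03,0.3],"rotation":[0,0,0]},
    {"grip":15,"offset":[0,0.02,0.25],"rotation":[0,0,0]},
    {"grip":15,"offset":[0,0,0],"rotation":[0,0,0]},
    {"grip":15,"offset":[0,0,0],"rotation":[0,0,0]},
  ],
)

```text
time_s: 23.7
eef_pos: [521.0, 77.6, 138.4]
tcp_rot: [[0.237, 0.969, -0.072], [0.972, -0.236, 0.017], [-0.0, -0.074, -0.997]]
wrist_force: [1.5, -4.3, -0.0]
width: 0.342
```

>>> arm_command(
  plan=[
    {"grip":15,"offset":[-0.05,0.03,0.15],"rotation":[0,0,0]},
    {"grip":15,"offset":[0,0.01,0.15],"rotation":[0,0,0]},
    {"grip":15,"offset":[0,0,0],"rotation":[0,0,0]},
    {"grip":15,"offset":[0,0,0],"rotation":[0,0,0]},
  ],
)

```text
time_s: 24.1
eef_pos: [521.8, 76.9, 136.6]
tcp_rot: [[0.237, 0.969, -0.07], [0.972, -0.236, 0.017], [0.0, -0.072, -0.997]]
wrist_force: [-1.3, -7.0, 22.9]
width: 0.344
```

>>> arm_command(
  plan=[
    {"grip":38,"offset":[0,0,0],"rotation":[0,0,0]},
    {"grip":42,"offset":[0,0,0],"rotation":[0,0,0]},
    {"grip":50,"offset":[0,0,0],"rotation":[0,0,0]},
    {"grip":50,"offset":[0,0,-0.6],"rotation":[0,0,0]},
    {"grip":50,"offset":[0,0,0],"rotation":[0,0,0]},
    {"grip":50,"offset":[0,0,0],"rotation":[0,0,0]},
  ],
)

```text
time_s: 24.7
eef_pos: [521.3, 77.3, 141.4]
tcp_rot: [[0.237, 0.969, -0.072], [0.971, -0.236, 0.018], [0.0, -0.074, -0.997]]
wrist_force: [-0.5, -0.1, -0.8]
width: 0.5
```

Run:
```python
from h import *
show()
print([(phi,top_pred(CUP["mid"]+[1.2,-.5,0],phi,-XJ,-.37*phi,.4*phi,x0=220,y0=150)) for phi in(0,4,6,8,10)])
zoom("s25",x=220,y=150,w=120,h=130,s=5)
```

```text
t 24.7 p [521.3  77.3 141.4] F [-0.5 -0.1 -0.8] w 0.5 j [  4.2  25.6 108.9   1.7  49.6 -73.3]
z [-0.072  0.018 -0.997] x [0.237 0.971 0.   ]
[(0, (np.float64(251.0), np.float64(392.5), np.float64(433.9))), (4, (np.float64(237.7), np.float64(398.5), np.float64(439.5))), (6, (np.float64(231.8), np.float64(401.4), np.float64(442.2))), (8, (np.float64(226.5), np.float64(404.3), np.float64(444.9))), (10, (np.float64(221.6), np.float64(407.1), np.float64(447.5)))]
```

View pics/s25.png

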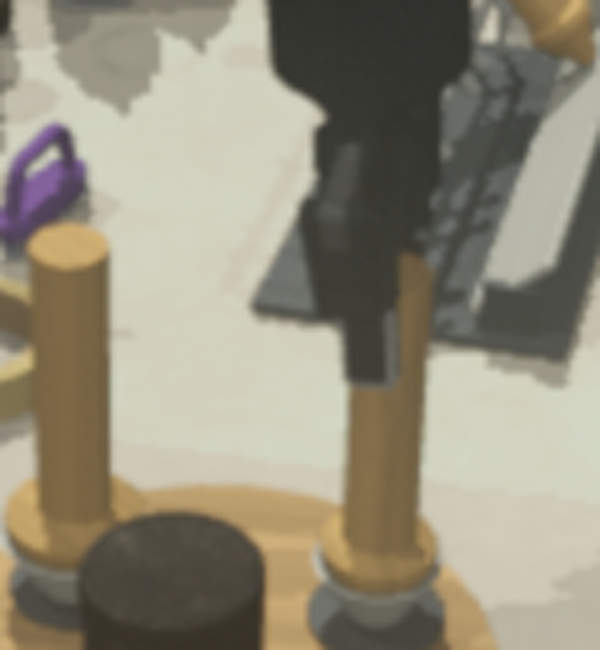

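>>> arm_command(
  plan=[
    {"grip":50,"offset":[-0.3,0,0],"rotation":[0,0,0]},
    {"grip":50,"offset":[-0.3,0,0],"rotation":[0,0,0]},
    {"grip":50,"offset":[-0.3,0,0],"rotation":[0,0,0]},
    {"grip":50,"offset":[-0.3,0,0],"rotation":[0,0,0]},
    {"grip":50,"offset":[-0.3,0,0],"rotation":[0,0,0]},
    {"grip":50,"offset":[-0.3,0,0],"rotation":[0,0,0]},
    {"grip":50,"offset":[0,0,0],"rotation":[0,0,0]},
    {"grip":50,"offset":[0,0,0],"rotation":[0,0,0]},
  ],
)

```text
time_s: 25.55
eef_pos: [516.9, 59.6, 141.2]
tcp_rot: [[0.237, 0.969, -0.072], [0.971, -0.237, 0.018], [-0.0, -0.074, -0.997]]
wrist_force: [-0.4, -0.2, 0.3]
width: 0.499
```

Run:
```python
from h import *
show()
zoom("s26",x=220,y=150,w=120,h=130,s=5)
```

```text
t 25.55 p [516.9  59.6 141.2] F [-0.4 -0.2  0.3] w 0.499 j [  2.4  25.2 109.7   1.6  49.2 -75. ]
z [-0.072  0.018 -0.997] x [ 0.237  0.971 -0.   ]
```

View pics/s26.png

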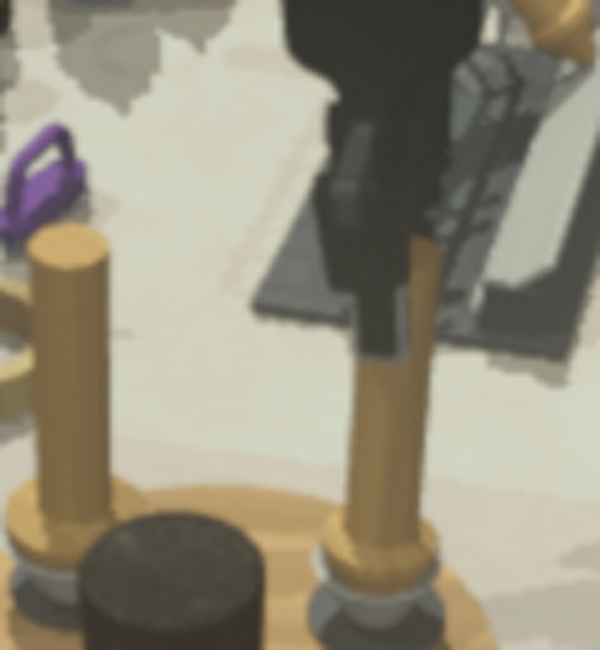

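>>> arm_command(
  plan=[
    {"grip":50,"offset":[-0.23,0,0],"rotation":[0,0,0]},
    {"grip":50,"offset":[0,0,0],"rotation":[0,0,0]},
    {"grip":50,"offset":[0,0,0],"rotation":[0,0,0]},
    {"grip":50,"offset":[0,0,0],"rotation":[0,0,0]},
  ],
)

```text
time_s: 26.0
eef_pos: [516.3, 57.5, 141.2]
tcp_rot: [[0.237, 0.969, -0.072], [0.971, -0.236, 0.018], [-0.0, -0.075, -0.997]]
wrist_force: [-0.2, 0.3, 0.3]
width: 0.502
```

Run:
```python
from h import *
show()
zoom("s27",x=280,y=180,w=60,h=60,s=9)
```

```text
t 26.0 p [516.3  57.5 141.2] F [-0.2  0.3  0.3] w 0.502 j [  2.2  25.1 109.8   1.5  49.2 -75.2]
z [-0.072  0.018 -0.997] x [ 0.237  0.971 -0.   ]
```

View pics/s27.png

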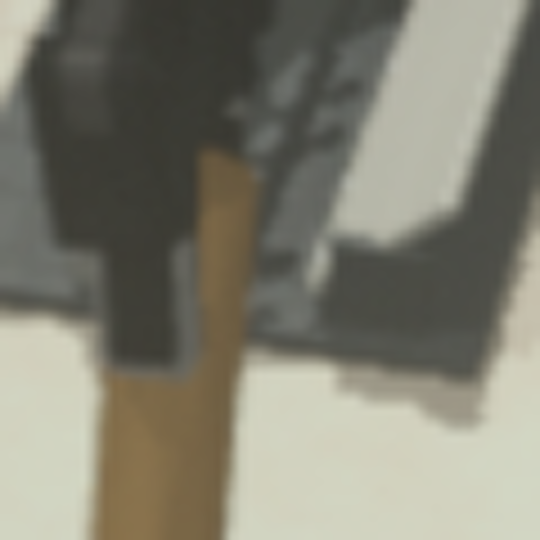

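>>> arm_command(
  plan=[
    {"grip":50,"offset":[-0.05,0,0],"rotation":[0,0,0]},
    {"grip":50,"offset":[0,0,0],"rotation":[0,0,0]},
    {"grip":50,"offset":[0,0,0],"rotation":[0,0,0]},
    {"grip":50,"offset":[0.3,0,0],"rotation":[0,0,0]},
    {"grip":50,"offset":[0.3,0,0],"rotation":[0,0,0]},
    {"grip":50,"offset":[0.3,0,0],"rotation":[0,0,0]},
    {"grip":50,"offset":[0.3,0,0],"rotation":[0,0,0]},
    {"grip":50,"offset":[0.3,0,0],"rotation":[0,0,0]},
  ],
)

```text
time_s: 26.85
eef_pos: [519.8, 71.9, 141.2]
tcp_rot: [[0.237, 0.969, -0.072], [0.972, -0.236, 0.018], [-0.0, -0.075, -0.997]]
wrist_force: [0.2, -0.0, 0.0]
width: 0.5
```

>>> arm_command(
  plan=[
    {"grip":50,"offset":[0.3,0,0],"rotation":[0,0,0]},
    {"grip":50,"offset":[0.2,0,0],"rotation":[0,0,0]},
    {"grip":38,"offset":[0,0,0],"rotation":[0,0,0]},
    {"grip":30,"offset":[0,0,0],"rotation":[0,0,0]},
    {"grip":30,"offset":[0,0,0],"rotation":[0,0,0]},
    {"grip":30,"offset":[0,0,0],"rotation":[0,0,0]},
  ],
  newtons=20,
)

```text
time_s: 27.45
eef_pos: [521.0, 76.4, 141.2]
tcp_rot: [[0.237, 0.969, -0.072], [0.971, -0.237, 0.018], [0.0, -0.074, -0.997]]
wrist_force: [0.7, 0.2, -0.8]
width: 0.361
```

Run:
```python
from h import *
show()
zoom("s28",x=220,y=150,w=120,h=130,s=5)
```

```text
t 27.45 p [521.   76.4 141.2] F [ 0.7  0.2 -0.8] w 0.361 j [  4.1  25.6 108.9   1.7  49.6 -73.3]
z [-0.072  0.018 -0.997] x [0.237 0.971 0.   ]
```

View pics/s28.png

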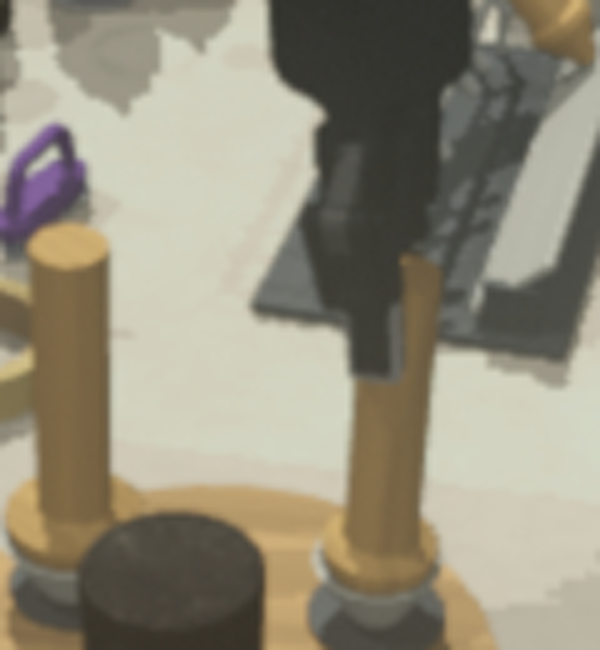

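>>> arm_command(
  plan=[
    {"grip":30,"offset":[0,0.01,0.15],"rotation":[0,0,0]},
    {"grip":30,"offset":[0,0.01,0.15],"rotation":[0,0,0]},
    {"grip":30,"offset":[0,0,0],"rotation":[0,0,0]},
  ],
)

```text
time_s: 27.8
eef_pos: [522.4, 76.3, 139.6]
tcp_rot: [[0.237, 0.969, -0.069], [0.971, -0.236, 0.018], [0.001, -0.071, -0.997]]
wrist_force: [-0.1, -0.6, 21.5]
width: 0.359
```

>>> arm_command(
  plan=[
    {"grip":38,"offset":[0,0,0],"rotation":[0,0,0]},
    {"grip":42,"offset":[0,0,0],"rotation":[0,0,0]},
    {"grip":50,"offset":[0,0,0],"rotation":[0,0,0]},
    {"grip":70,"offset":[0,0,0],"rotation":[0,0,0]},
    {"grip":100,"offset":[0,0,0],"rotation":[0,0,0]},
    {"grip":100,"offset":[0,0,0],"rotation":[0,0,0]},
    {"grip":100,"offset":[0,0,0],"rotation":[0,0,0]},
  ],
)

```text
time_s: 28.5
eef_pos: [520.9, 76.4, 138.1]
tcp_rot: [[0.237, 0.969, -0.073], [0.971, -0.236, 0.018], [-0.0, -0.075, -0.997]]
wrist_force: [-0.2, 0.8, 0.2]
width: 0.997
```

Run:
```python
from h import *
show()
zoom("s29",x=280,y=170,w=60,h=110,s=5)
f=lambda P:((proj("side",P)-[280,170]+.5)*5)
for nm,C in(("mid",CUP["mid"]+[1.2,-.5,0]),):
  for s_ in(40,80,120,165):
    q=f(ring(16,s_)+C);print(s_,q[:,0].min().round(1),q[:,0].max().round(1),q[:,1].mean().round(1))
```

```text
t 28.5 p [520.9  76.4 138.1] F [-0.2  0.8  0.2] w 0.997 j [  4.1  25.8 109.1   1.7  49.2 -73.4]
z [-0.073  0.018 -0.997] x [ 0.237  0.971 -0.   ]
40 45.1 122.2 426.3
80 47.0 125.8 349.3
120 48.9 129.5 268.6
165 51.2 133.9 173.3
```

View pics/s29.png

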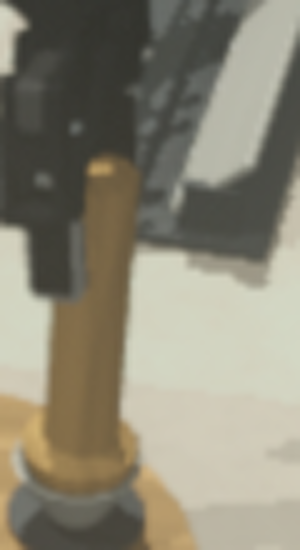

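>>> arm_command(
  plan=[
    {"grip":100,"offset":[0,0,-2.5],"rotation":[0,0,0]},
    {"grip":100,"offset":[0,0,-4],"rotation":[0,0,0]},
    {"grip":100,"offset":[0,0,-4],"rotation":[0,0,0]},
    {"grip":100,"offset":[-4,0,-2],"rotation":[0,0,0]},
    {"grip":100,"offset":[-4.5,0,0],"rotation":[0,0,0]},
    {"grip":100,"offset":[-4.5,0,0],"rotation":[0,0,0]},
    {"grip":100,"offset":[-4.5,0,0],"rotation":[0,0,0]},
    {"grip":100,"offset":[-4.5,0,0],"rotation":[0,0,0]},
  ],
)

```text
time_s: 29.35
eef_pos: [477.1, -141.0, 263.1]
tcp_rot: [[0.237, 0.969, -0.072], [0.972, -0.236, 0.017], [-0.0, -0.074, -0.997]]
wrist_force: [0.4, 0.1, -0.4]
width: 1.001
```

>>> arm_command(
  plan=[
    {"grip":100,"offset":[-4.5,0,0],"rotation":[0,0,0]},
    {"grip":100,"offset":[-4.5,0,0],"rotation":[0,0,0]},
    {"grip":100,"offset":[-3,0,0],"rotation":[0,0,0]},
  ],
)

```text
time_s: 29.65
eef_pos: [448.4, -258.6, 263.0]
tcp_rot: [[0.238, 0.969, -0.072], [0.971, -0.238, 0.017], [-0.001, -0.074, -0.997]]
wrist_force: [1.0, 0.6, 0.1]
width: 1.001
```

```bash
cat > chk.py <<'E'
import sys
from h import *
from scipy.optimize import minimize
tag=sys.argv[1]
show()
ims={n:r.grab_frame(n)[:,:,::-1].copy() for n in("side","top")}
for n in ims: cv2.imwrite(f"pics/{n}_{tag}.png",ims[n])
B={}
for n in ims:
    x,y,w,h=(205,145,60,100) if n=="top" else (205,180,110,130)
    c=cv2.resize(ims[n][y:y+h,x:x+w],None,fx=6,fy=6,interpolation=cv2.INTER_CUBIC)
    if n=="top": c=(255*(c/255.)**.55).astype(np.uint8)
    cv2.imwrite(f"pics/{n}_{tag}_c.png",c[:600])
E
python3 chk.py A
```

```text
t 29.65 p [ 448.4 -258.6  263. ] F [1.  0.6 0.1] w 1.001 j [ -32.3   16.8  102.6   -1.5   64.7 -107.8]
z [-0.072  0.017 -0.997] x [ 0.238  0.971 -0.001]
```

View pics/top_A_c.png

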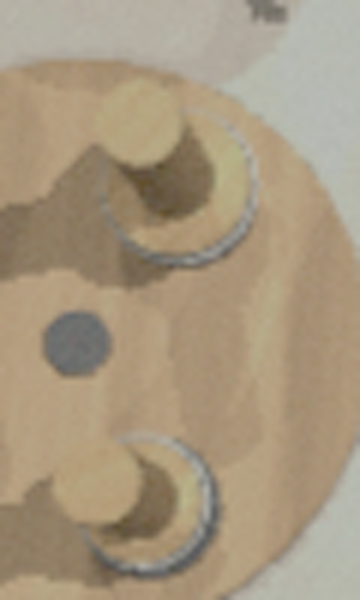

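View pics/side_A_c.png

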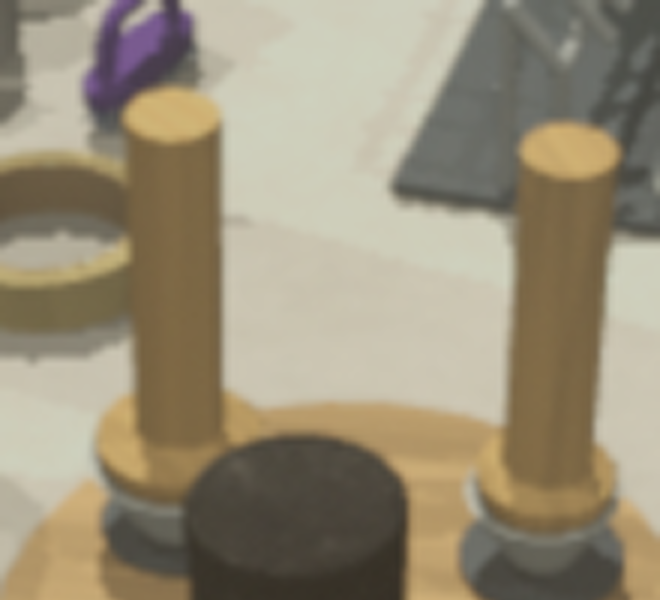

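Run:
```python
from h import *
ct=lambda u,v:np.array([205+(u+.5)/6-.5,145+(v+.5)/6-.5]); cs=lambda u,v:np.array([205+(u+.5)/6-.5,180+(v+.5)/6-.5])
for nm,t,s,rim in(("wide",(141,123),(172,115),(180,188)),("mid",(97,483),(570,152),(145,506))):
    P,e=tri(cs(*s),ct(*t)); 
    # rim centre from the top view on plane z=45
    from scipy.optimize import least_squares
    q=least_squares(lambda v:proj("top",[v[0],v[1],45])[0]-ct(*rim),[550,60]).x
    # top centre from top view at z=187
    q2=least_squares(lambda v:proj("top",[v[0],v[1],187])[0]-ct(*t),[550,60]).x
    q3=least_squares(lambda v:np.r_[proj("side",[v[0],v[1],187])[0]-cs(*s)],[550,60]).x
    print(nm,"tri top",P.round(1),"res",e.round(2),"| rim(top)",q.round(1),"top disc topcam",q2.round(1),"sidecam",q3.round(1), "tilt deg (topcam)",np.degrees((q2-q)/142).round(2))
```

```text
wide tri top [648.4  59.2 185. ] res [ 0.56  0.11 -0.01 -0.63] | rim(top) [649.2  58. ] top disc topcam [646.6  59. ] sidecam [649.1  62. ] tilt deg (topcam) [-1.05  0.41]
mid tri top [518.2  76.2 184.6] res [ 0.53  0.07  0.04 -0.59] | rim(top) [519.7  73.6] top disc topcam [516.7  76. ] sidecam [519.3  79.7] tilt deg (topcam) [-1.21  0.98]
```

Run:
```python
from h import *
a=cv2.imread("pics/top0.png").astype(int);b=cv2.imread("pics/top_A.png").astype(int)
for nm,(x,y,w,h) in dict(jar=(164,175,36,36),tape=(284,125,45,45),brush=(342,143,40,25)).items():
    A=a[y:y+h,x:x+w].mean(2);B=b[y:y+h,x:x+w].mean(2)
    print(nm,cv2.phaseCorrelate(A,B))
print(r.sign_off())
```

```text
jar ((0.2333182665664424, -0.018820246322604817), 0.8501651879172984)
tape ((0.45161043874218265, 0.5214775070073792), 0.9861817994874242)
brush ((0.1005212781272391, 0.4807592085991086), 0.9430313475678909)
the job is handed in; nothing more can be done
None
```

Both cores are in their cups and the job was handed in at about 29.7 s. The jar is on the narrow cup, so the open cups were the wide and the middle one.

- **Order:** I seated the wide core first, rocked it and let it settle. Only then did I fetch the middle core and do the same. The narrow core stays in the rack.
- **Rocking:** I tipped each core with the fingers held loosely round it. The side camera put the wide core at about 7.3–8° and the middle one at about 7–8°, and neither was wedged.
- **Settling:** The wide core kept a lean of about 3° once the fingers let go. I straightened it with a light 20 N grip, pressed it down with about 22 N and let go. I did the same for the middle core without first checking whether it would come upright by itself.
- **Last checks:**
  - The core tops measure 185 mm up against a nominal 187 mm. The cameras read a few mm low elsewhere too, so I take both cores as fully home.
  - Both stand upright to within about 1.5°. The top camera shows nearly the same lean of about 1.1° on both, which is probably calibration error. From the side, the middle core leans about 1°.
  - The jar, tape and brush show no shift beyond about half a pixel (roughly 1 mm).
- **Disagreements:**
  - The open fingertips looked about 20 mm further back in the side camera than the reported tool pose implied.
  - Both cores came out of the rack about 4° off the expected angle in the grip. I corrected that from the pictures before lowering each one.
- **Forces and clearance:** Wrist force read at most about 23 N at the end of any move, and the gripper was clear of everything at hand-in.

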